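Clear the bottles, open the sample case, load the mixer

ROBOT

A 6-joint arm with a two-finger parallel gripper is mounted at the origin on the work surface. World frame = base frame: x ahead of the robot, y to its left, z up, the work surface at z = 0. Lengths are in m, angles in rad, forces in N, time in s.
With the tool pointing down it reaches from about 0.4 to 0.825 m from the base axis. Payload 7 kg.
Tool frame: the origin (TCP) lies at the very end of the fingers, on their centre line; the grasp point (between the pads) lies 19 mm behind it (grip_depth is the distance from the TCP to the grasp point, in m); z points along the fingers, y is the direction in which the jaws open and shut (so a half turn about z gives the same grasp; the last joint's range is limited). The gripper opens to 88 mm and grips with 3 to 60 N. Pads are 19 mm wide; open, the fingers measure 130 mm over their backs; the gripper's body (78 mm by 193 mm) begins 47 mm behind the grasp point.
Start: joints at [0.288, 0.359, 0.012, 0, -1.224, -0.288], TCP at [0.675, -0, 0.227] pointing down, gripper open.
Joint ranges: [-3.07, 3.07], [-1.43, 2.12], [-1.02, 1.25], [-3.03, 1.67], [-3.05, -0], [-3.03, 3.03]. Speed limits (rad/s): [2.39, 2.39, 3.01, 3.14, 3.14, 3.14].

INTERFACE

Orientations are given as [roll, pitch, yaw] about the fixed x, y, z axes, in that order (R = Rz(yaw) Ry(pitch) Rx(roll)).
In Python, from station import get_state, grab_frame, get_calibration, job_done, grip_depth gives the robot as it stands. The module is installed in compiled form; this text tells all that it offers.
- The arm moves only by the shell command python3 -m crank 'ROWS' [FORCE]. ROWS is JSON, a list of rows, each an object with "turn": the turn, a rotation vector about the tool's x, y, z each as a share of 2 pi rad, from -1 to 1, a list of three; "slide": the shift along the tool's x, y, z each as a share of 0.5 m, from -1 to 1, a list of three; "fingers": the opening, from -1 (shut) to 1 (fully open). A call has 1 to 5 rows; each row is the pose to reach, as a shift and turn from the pose commanded when the call began, along the tool's axes at that moment, turning the shorter way round; what a row does not reach only later rows make up. A row lasts 1/12 s, in which the tool goes at most 41.7 mm and 7.16 degrees, less where a joint would pass 70% of its speed; a pose out of reach is approached as far as the arm can. A call with a number of a shift or a turn outside -1 to 1 is refused whole. A call with a gripper value outside its range is refused whole. The fingers move at their own pace and stop on an object; FORCE is the grip in N (left out, the last holds). Time passes only in rows, so rows that repeat a pose let the fingers close. It gives the time, the measured TCP pose, the force and the opening at its end, in the units of the state.
- get_state(): the state, without advancing time (a new reading comes with each control period).
- grab_frame(name): name is "scene" or "side" or "wrist"; returns the picture (400x640x3 uint8, red, green, blue); there is no depth.
- get_calibration(name): a dict with "K" (3x3 intrinsics, pixels), "pose" (4x4, takes a point from camera to world coordinates). Camera axes: x right, y up, looking along -z (the intrinsics and any distortion apply to the point x, -y, -z); pixel columns grow to the right and rows downward; lengths in m; the calibration is good to about 2 mm. A picture is of the moment at which its call begins: read the wrist's pose just before it. get_calibration takes no time and is no camera call; for the wrist camera it gives the pose at the moment of the call.
- job_done(): hands the job in, once; it reports no verdict.
The state is a dict: "t": time; "q": joint angles; "qd": joint speeds; "joint_efforts": joint torques, N m; "eef_pos": TCP position; "ee_rot": TCP orientation; "force": force on the tool from outside, world axes, zero at the start; "moment": the same for the moment, N m; "width": finger opening in m.
Only numpy, scipy, OpenCV 4.12 (cv2) and the standard library are available. Lean on these libraries where they do the work, as an engineer would, in place of code of your own. Each camera call takes 0.05 s, during which the arm holds its last target.

TASK

A bottle and a jar stand in the way in front of the sample case with the clear lid: first set both aside, upright, in the shallow steel tray, then swing the lid right back until it stays open by itself. Lift the tube carrier out by its fin, keep it level, and set it down squarely on the mixer's platform, inside the rim. Then put the bottle and the jar back, each on the mark where it stood before; leave the lid open and do not disturb the beaker and the conical flask.

Things in the scene. Friction and masses are not known exactly. Their poses are not given: they have to be found in the camera images.
- bottle: Amber glass bottle: body 52 mm in diameter, straight to 62 mm, narrowing to the neck; black screw cap 36 mm in diameter from 88 to 112 mm up, the place to grip it. About 0.2 kg. Origin: centre of its underside; z up. Starts on one of the two round marks on the case's apron (which one varies) and must return to that mark.
- jar: Squat white plastic jar, upright: body 56 mm in diameter up to 66 mm, screw lid 58 mm in diameter from 66 to 88 mm. About 0.2 kg. Origin: centre of its underside; z up. It starts on the other mark on the apron and must return there.
- carrier: Tube carrier, 0.16 kg: blue block 64 (x) x 116 (y) x 22 (z) mm, tube caps 3 mm proud 40 to 52 mm from the middle along y; in its middle a white fin, 40 mm along x, 12 mm thick along y, from 22 up to 62 mm: pinch it across the 12 mm. Origin: centre of its underside. Lies loose on the case's inner floor, seen through the clear lid.
- case: Fixed white box 110 (x) x 150 (y) x 78 mm high, walls 5 mm, inner floor at 6 mm. Origin: centre of its underside; its front, -x, faces the robot, yaw varies. Before it a grey apron, 4 mm thick, 85 mm deep, 180 wide, with two round marks centred at x = -97, y = +45 and -45 mm, where bottle and jar stand; the lid's tab is above and between them. Lid hinge axis along y at x = +55, z = 78 mm.
- lid (a joint): Angle in rad of the clear lid with grey frame (flat, 110 x 150 x 8 mm, 0.12 kg): 0 shut, 1.57 upright, 2.3 at its stop, leaning back away from the robot. It swings up about the hinge on the far rim with little friction; left below about 1.5 it falls shut, beyond about 1.65 it falls back to the stop and stays open.
- lid_tab (a point): Point on the lid's tab, a grey tongue 20 mm wide (y), 8 mm thick, sticking out 33 mm before the lid's front edge; the point is 20 mm out, mid-thickness, 130 mm from the hinge axis, 82 mm up when shut; x axis towards the hinge. Pinched lightly across its width from above, it turns between the fingers as the lid is followed over; fingertips over 15 mm past the point meet the upright lid's edge.
- mixer: Mixer, fixed: grey machine 110 (x) x 160 (y) mm; on top a black platform, 35 mm above the table, 84 (x) x 136 (y) mm inside a steel rim 9 mm high and 6 mm thick. Origin: centre of its underside on the table, below the platform's centre. The carrier's long side goes along the platform's long side (either way round).
- tray: Shallow steel side tray, fixed: 200 (x) x 130 (y) mm outside, walls 4 mm thick and 16 mm high, floor 4 mm above the table. Origin: centre of its underside. Room for bottle and jar side by side along its x. Tray and mixer swap sides between starts.
- beaker: Small open glass beaker, 48 mm in diameter, 55 mm high, standing between the robot and the apron. Origin: centre of its underside. Not to be disturbed.
- flask: Small conical glass flask, 60 mm in diameter at the foot, 82 mm high, standing behind and to the left of the case. Origin: centre of its underside. Not to be disturbed.

How it is judged:
On the way, in this order (a step that is already met when the one before it is completed fails the run):
1. bottle and jar both stand upright in the steel tray, the lid still shut (x of bottle in the frame of tray between -0.085 and 0.085 m and y of bottle in the frame of tray between -0.05 and 0.05 m and z of each of bottle, jar in the frame of tray below 0.01 m and angle between each of bottle, jar's own z axis and vertical below 0.15 rad and x of jar in the frame of tray between -0.085 and 0.085 m and y of jar in the frame of tray between -0.05 and 0.05 m and value of joint lid below 0.15 rad), for 0.2 s.
2. the lid is open and leans back past upright, bottle and jar still in the tray (x of bottle in the frame of tray between -0.085 and 0.085 m and y of bottle in the frame of tray between -0.05 and 0.05 m and z of each of bottle, jar in the frame of tray below 0.01 m and angle between each of bottle, jar's own z axis and vertical below 0.15 rad and x of jar in the frame of tray between -0.085 and 0.085 m and y of jar in the frame of tray between -0.05 and 0.05 m and value of joint lid above 1.7 rad), for 0.2 s.
3. the carrier stands on the mixer's platform inside the rim, released, bottle and jar still in the tray (x of bottle in the frame of tray between -0.085 and 0.085 m and y of bottle in the frame of tray between -0.05 and 0.05 m and z of each of bottle, jar in the frame of tray below 0.01 m and angle between each of bottle, jar's own z axis and vertical below 0.15 rad and x of jar in the frame of tray between -0.085 and 0.085 m and y of jar in the frame of tray between -0.05 and 0.05 m and horizontal distance between carrier and mixer below 0.016 m and z of carrier in the frame of mixer between 0.03 and 0.04 m and angle between carrier's own z axis and vertical below 0.1 rad and angle between the y axis of carrier and the y axis of mixer, either way round below 0.2 rad and contact force between carrier and the fingers below 0.1 N), for 0.2 s.
At the end, for the whole second after the job is handed in: The carrier stands level on the mixer's platform inside the rim (within 16 mm of its centre, long sides parallel within 0.2 rad); the bottle and the jar stand upright, each within 15 mm of where it stood at the start; the lid is open beyond 1.7 rad; all is released and at rest (horizontal distance between carrier and mixer below 0.016 m and z of carrier in the frame of mixer between 0.03 and 0.04 m and angle between each of carrier, bottle, jar's own z axis and vertical below 0.1 rad and angle between the y axis of carrier and the y axis of mixer, either way round below 0.2 rad and distance of each of bottle, jar from where it was at the start of the episode below 0.015 m and linear speed of each of bottle, jar, carrier below 0.02 m/s and contact force between each of bottle, jar, carrier and the fingers below 0.1 N and value of joint lid above 1.7 rad); the robot touches nothing.
It fails at once if the bottle or the jar tips over (angle between any of bottle, jar's own z axis and vertical above 0.6 rad).
It fails at once if the carrier is not kept level (tilted more than 0.45 rad) (angle between carrier's own z axis and vertical above 0.45 rad).
It fails at once if the beaker or the flask is disturbed (moved more than 25 mm) (distance of any of beaker, flask from where it was at the start of the episode above 0.025 m).
It also fails if it takes over 144 s, if anything falls off the work surface, if the arm or the gripper's body presses on something with over 40 N, if the wrist force passes 120 N, or if a joint passes its speed limit or range.

## Working session

There is one attempt and no reset: what is moved stays moved. The work goes in short steps, Python scripts to look and compute and a shell command to move; the robot and the scene stay as the last step left them, time stands still between calls to the robot, and variables do not carry over. Pictures are saved under pics/ and viewed, and the job is handed in when it is done.

```bash
mkdir -p pics; ls; python3 - <<'E'
from station import *
import cv2
s=get_state();print(s)
for n in("scene","side","wrist"):
    c=get_calibration(n);print(n,c)
    f=grab_frame(n);cv2.imwrite(f"pics/{n}0.png",f[:,:,::-1])
print(grip_depth)
E
```

```text
pics
{'t': 0.0, 'q': array([ 2.88105931e-01,  3.59384739e-01,  1.10543788e-02, -3.47010264e-04,
       -1.22405610e+00, -2.88085085e-01]), 'qd': array([-4.10214100e-04,  2.23199676e-03,  2.62829342e-03, -6.17370861e-05,
       -4.72418684e-04,  8.87232798e-04]), 'joint_efforts': array([-8.00930356e-04, -5.82726967e+01,  2.93058443e+01,  6.99745238e+00,
        6.93249181e-03, -2.06530804e-04]), 'eef_pos': array([ 6.74523054e-01, -2.06875677e-05,  2.25622667e-01]), 'ee_rot': array([ 3.13997536e+00, -1.39061368e-04, -1.57089355e+00]), 'force': array([ 0.19897077,  0.10139416, -0.36012182]), 'moment': array([-0.02506296, -0.02379788, -0.00789088]), 'width': 0.08763590691925886}
scene {'K': array([[475.98740929,   0.        , 314.70957651],
       [  0.        , 475.98740929, 185.3079651 ],
       [  0.        ,   0.        ,   1.        ]]), 'pose': array([[-0.80005018, -0.35379243,  0.4845107 ,  1.17561897],
       [ 0.59991513, -0.47803993,  0.64154475,  0.79564381],
       [ 0.00464178,  0.80393329,  0.59470137,  0.81662928],
       [ 0.        ,  0.        ,  0.        ,  1.        
[... 344 characters left out ...]
01],
       [ 5.32874244e-05,  7.37750249e-01,  6.75073750e-01,
         6.42040498e-01],
       [ 0.00000000e+00,  0.00000000e+00,  0.00000000e+00,
         1.00000000e+00]])}
wrist {'K': array([[315.86852341,   0.        , 318.62668417],
       [  0.        , 315.86852341, 198.45552635],
       [  0.        ,   0.        ,   1.        ]]), 'pose': array([[-9.99999966e-01,  2.32232922e-04,  1.15191249e-04,
         6.75277554e-01],
       [-2.54262351e-04, -9.65266529e-01, -2.61267036e-01,
        -7.00279460e-02],
       [ 5.05154504e-05, -2.61267057e-01,  9.65266555e-01,
         3.83278268e-01],
       [ 0.00000000e+00,  0.00000000e+00,  0.00000000e+00,
         1.00000000e+00]])}
0.0188
```

View pics/scene0.png

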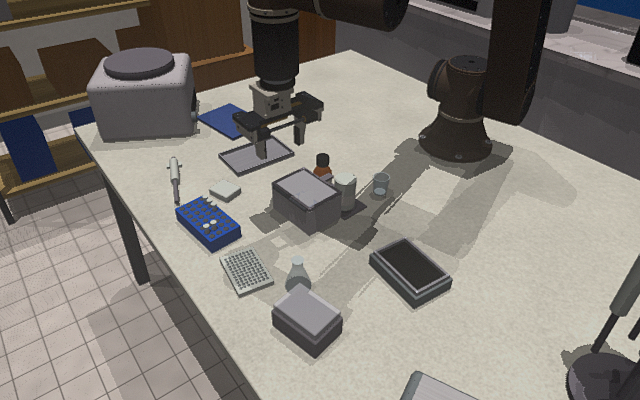

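View pics/side0.png

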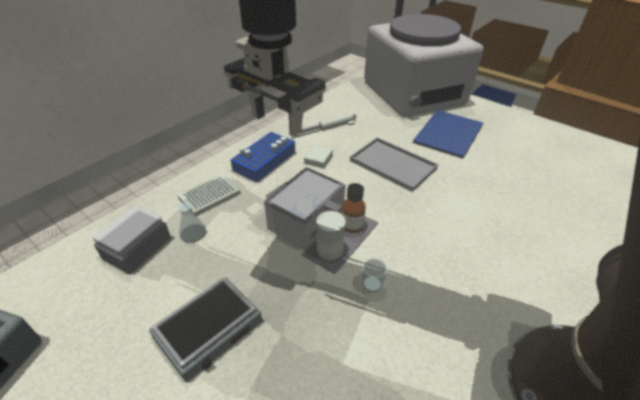

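View pics/wrist0.png

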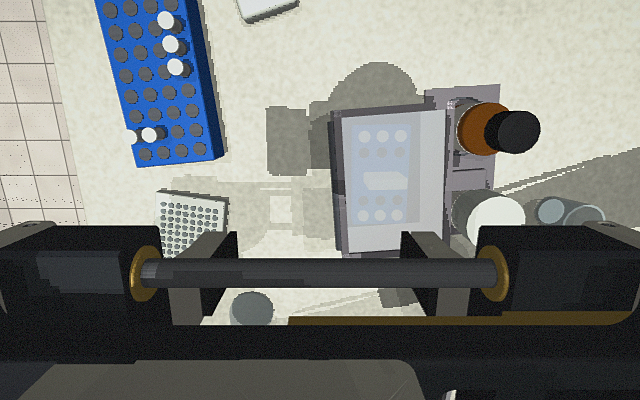

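```bash
cat > h.py <<'E'
import numpy as np, cv2, pickle, os
from station import *
def shot(n,tag):
    c=get_calibration(n); f=grab_frame(n)[:,:,::-1].copy()
    cv2.imwrite(f"pics/{n}_{tag}.png",f); pickle.dump((f,c),open(f"pics/{n}_{tag}.pkl","wb")); return f,c
def load(n,tag): return pickle.load(open(f"pics/{n}_{tag}.pkl","rb"))
def ray(c,u,v):
    K=c["K"];P=c["pose"]
    d=P[:3,:3]@np.array([(u-K[0,2])/K[0,0],-(v-K[1,2])/K[1,1],-1]); return P[:3,3],d
def onz(c,u,v,z):
    o,d=ray(c,u,v); return (o+d*(z-o[2])/d[2])
def proj(c,p):
    P=c["pose"];q=P[:3,:3].T@(np.array(p,float)-P[:3,3]);K=c["K"]
    return np.array([K[0,2]+K[0,0]*q[0]/-q[2],K[1,2]-K[1,1]*q[1]/-q[2]])
def tri(c1,p1,c2,p2):
    o1,d1=ray(c1,*p1);o2,d2=ray(c2,*p2)
    A=np.stack([d1,-d2],1);t=np.linalg.lstsq(A,o2-o1,rcond=None)[0]
    a=o1+d1*t[0];b=o2+d2*t[1];return (a+b)/2,np.linalg.norm(a-b)
def crop(f,x0,y0,x1,y1,k,name):
    cv2.imwrite(f"pics/{name}.png",cv2.resize(f[y0:y1,x0:x1],None,fx=k,fy=k,interpolation=cv2.INTER_CUBIC))
E
python3 - <<'E'
from h import *
for n in("scene","side","wrist"): shot(n,"a")
print(get_state()["t"])
f,c=load("scene","a"); crop(f,200,130,460,310,3,"sc1")
f,c=load("side","a"); crop(f,140,120,450,380,2.5,"si1")
f,c=load("wrist","a"); crop(f,310,50,640,270,2.4,"wr1")
E
```

```text
0.3
```

View pics/sc1.png

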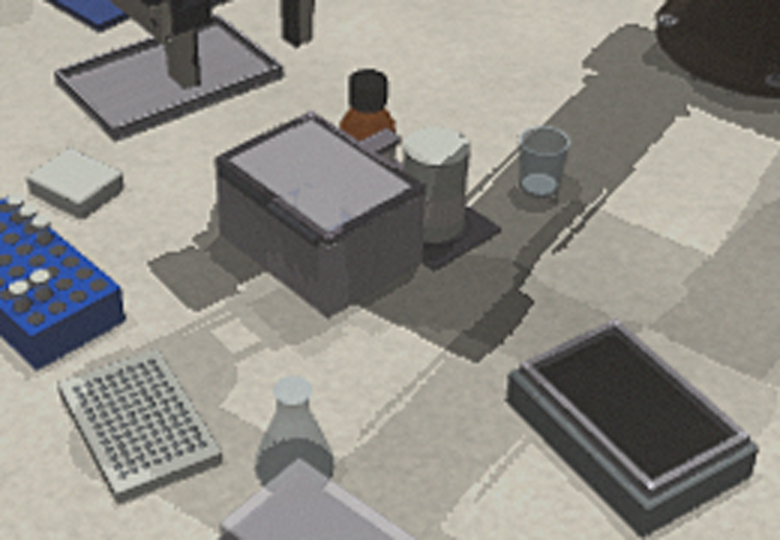

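View pics/si1.png

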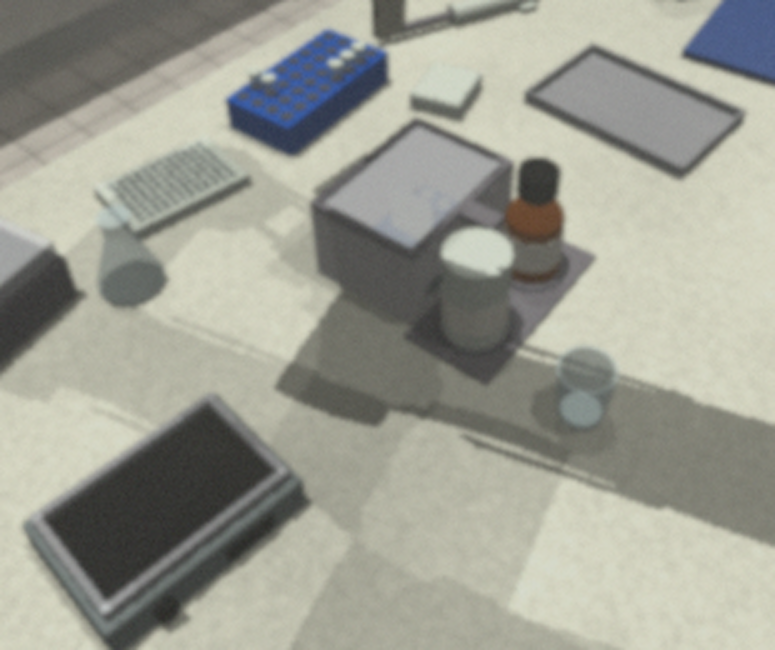

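View pics/wr1.png

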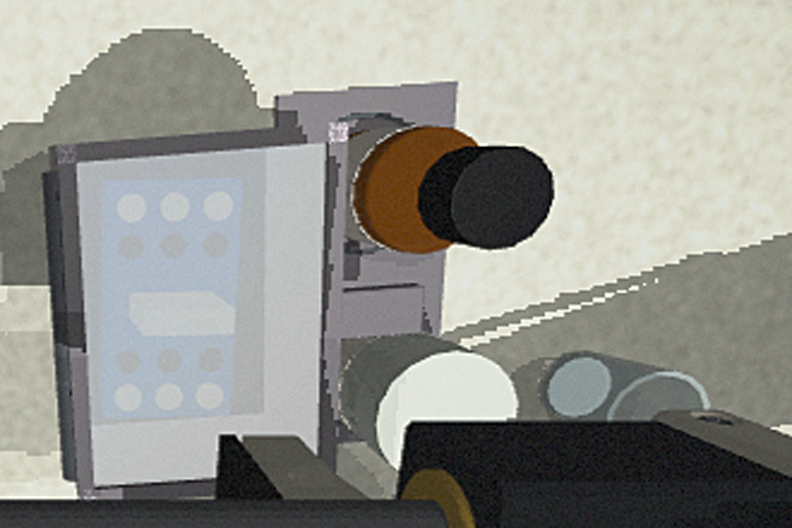

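```bash
python3 - <<'E'
from h import *
np.set_printoptions(precision=4,suppress=True)
_,cs=load("scene","a");_,cd=load("side","a");_,cw=load("wrist","a")
S=lambda l:[(x/3+200,y/3+130) for x,y in l]
D=lambda l:[(x/2.5+140,y/2.5+120) for x,y in l]
W=lambda l:[(x/2.4+310,y/2.4+50) for x,y in l]
def rect(nm,c,l,z):
    p=np.array([onz(c,u,v,z)[:2] for u,v in l]);e=np.roll(p,-1,0)-p
    print(nm,p.tolist(),"ctr",p.mean(0),"len",np.linalg.norm(e,axis=1),"ang",np.degrees(np.arctan2(e[:,1],e[:,0])))
rect("lid sc",cs,S([(310,113),(425,188),(333,240),(218,162)]),.086)
rect("lid sd",cd,D([(420,122),(512,165),(410,250),(315,205)]),.086)
rect("lid wr",cw,W([(52,148),(340,125),(322,485),(92,492)]),.086)
rect("mix sc",cs,S([(617,323),(755,440),(650,487),(520,368)]),.044)
rect("mix sd",cd,D([(212,395),(300,475),(105,610),(28,525)]),.044)
rect("tray sc",cs,S([(205,18),(283,70),(117,135),(57,75)]),.016)
rect("tray sd",cd,D([(593,47),(742,115),(682,173),(527,98)]),.016)
print("cap",onz(cw,*W([(503,197)])[0],.116),onz(cs,*S([(369,77)])[0],.116),onz(cd,*D([(539,170)])[0],.116))
print("jar",onz(cw,*W([(447,422)])[0],.092),onz(cs,*S([(437,147)])[0],.092),onz(cd,*D([(477,252)])[0],.092))
print("beaker",onz(cs,*S([(543,140)])[0],.055),onz(cd,*D([(585,370)])[0],.055))
print("flask",onz(cs,*S([(293,390)])[0],.082),onz(cd,*D([(120,218)])[0],.082))
print("tab",onz(cw,*W([(380,310)])[0],.086),onz(cs,*S([(378,143)])[0],.086),onz(cd,*D([(480,213)])[0],.086))
E
```

```text
lid sc [[0.5568629527166037, -0.07539638668864368], [0.5443336565820562, 0.07306703338072151], [0.6476323481160012, 0.08225764155307314], [0.6644438175549617, -0.06184423352076729]] ctr [0.6033 0.0045] len [0.149  0.1037 0.1451 0.1084] ang [  94.8239    5.0843  -83.3457 -172.8202]
lid sd [[0.6512144218282152, -0.06759376640835557], [0.5479661644091958, -0.07355083400100504], [0.5454725897646505, 0.06513581408602104], [0.6425015449960061, 0.0770924568655375]] ctr [0.5968 0.0003] len [0.1034 0.1387 0.0978 0.1449] ang [-176.6979   91.0301    7.025   -86.5539]
lid wr [[0.6637324735438433, -0.07115885295892421], [0.555637078605338, -0.07952388498871772], [0.5471036167033552, 0.06732704318163833], [0.6450594196026378, 0.07063704205844244]] ctr [ 0.6029 -0.0032] len [0.1084 0.1471 0.098  0.143 ] ang [-175.5749   93.3257    1.9353  -82.4979]
mix sc [[0.4978584258319326, 0.25848539760341327], [0.5072197130524579, 0.4058750184460386], [0.6006568558138676, 0.3910528217016799], [0.5939013842530038, 0.24991302819851902]] ctr [0.5499 0.3263] len [0.1477 0.0946 0.1413 0.0964] ang [ 86.3658  -9.0139
[... 501 characters left out ...]
n [0.1374 0.1962 0.1305 0.1843] ang [  93.5127    0.0129  -91.5829 -177.8976]
tray sd [[0.6544830457831694, -0.3741069221701774], [0.46125947386999006, -0.36759198186979003], [0.4610838285703539, -0.2424800711599978], [0.652624167590744, -0.24380429331002718]] ctr [ 0.5574 -0.307 ] len [0.1933 0.1251 0.1915 0.1303] ang [178.0689  90.0804  -0.3961 -89.1827]
cap [ 0.5087 -0.0547  0.116 ] [ 0.506  -0.0546  0.116 ] [ 0.5063 -0.0533  0.116 ]
jar [0.5016 0.0366 0.092 ] [0.5038 0.0398 0.092 ] [0.4994 0.0366 0.092 ]
beaker [0.3839 0.0508 0.055 ] [0.3811 0.0522 0.055 ]
flask [0.7677 0.1965 0.082 ] [0.7586 0.1922 0.082 ]
tab [ 0.5318 -0.0087  0.086 ] [ 0.5361 -0.0019  0.086 ] [ 0.5302 -0.006   0.086 ]
```

```bash
python3 -m crank '[{"turn":[0,0,0.0833],"slide":[0.108,0.336,0],"fingers":0.4},{"turn":[0,0,0.0833],"slide":[0.108,0.336,0],"fingers":0.4},{"turn":[0,0,0.0833],"slide":[0.108,0.336,0],"fingers":0.4},{"turn":[0,0,0.0833],"slide":[0.108,0.336,0],"fingers":0.4},{"turn":[0,0,0.0833],"slide":[0.108,0.336,0],"fingers":0.4}]' 25
python3 -m crank '[{"turn":[0,0,0.0833],"slide":[0,0,0],"fingers":0.4},{"turn":[0,0,0.0833],"slide":[0,0,0],"fingers":0.4},{"turn":[0,0,0.0833],"slide":[0,0,0],"fingers":0.4},{"turn":[0,0,0.0833],"slide":[0,0,0],"fingers":0.4},{"turn":[0,0,0.0833],"slide":[0,0,0],"fingers":0.4}]' 25
python3 -m crank '[{"turn":[0,0,0.0834],"slide":[0,0,0],"fingers":0.4},{"turn":[0,0,0.0834],"slide":[0,0,0],"fingers":0.4},{"turn":[0,0,0.0834],"slide":[0,0,0],"fingers":0.4},{"turn":[0,0,0.0834],"slide":[0,0,0],"fingers":0.4},{"turn":[0,0,0.0834],"slide":[0,0,0],"fingers":0.4}]' 25
python3 - <<'E'
from h import *
f,c=shot("wrist","b");print(get_state()["eef_pos"],get_state()["ee_rot"],get_state()["t"])
E
```

```text
t: 0.72
eef_pos: [0.5016, -0.0555, 0.2267]
ee_rot: [3.14, 0.0, -2.103]
force: [-1.2, -0.2, -0.9]
width: 0.063
t: 1.13
eef_pos: [0.5069, -0.054, 0.2268]
ee_rot: [-3.142, 0.0, -2.623]
force: [0.6, 0.3, 0.9]
width: 0.0613
t: 1.55
eef_pos: [0.507, -0.054, 0.2266]
ee_rot: [3.142, -0.0, 3.139]
force: [-1.1, 0.5, -0.2]
width: 0.061
[ 0.50697793 -0.05401601  0.22656823] [ 3.14157182e+00 -2.00320802e-05 -3.14068528e+00] 1.6
```

View pics/wrist_b.png

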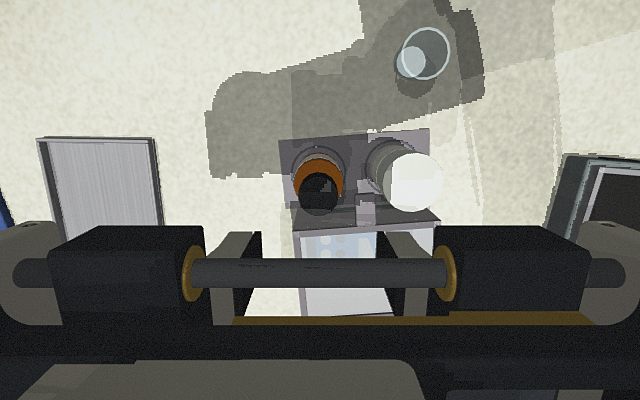

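Wrist view, camera on the robot side: the bottle cap is at about (319,193), the jar lid at (414,182), the tab at (366,208), and the tray at the left (36–160, 137–230).

```bash
python3 - <<'E'
from h import *
np.set_printoptions(precision=4,suppress=True)
f,c=load("wrist","b")
g=cv2.cvtColor(f,cv2.COLOR_BGR2GRAY)
for nm,m,box,z in(("cap",(g<60),(290,165,350,222),.116),("jar",(g>225),(380,140,450,222),.092)):
    x0,y0,x1,y1=box;mm=np.zeros_like(g);mm[y0:y1,x0:x1]=(m[y0:y1,x0:x1]*255)
    k=cv2.morphologyEx(mm,cv2.MORPH_OPEN,np.ones((3,3)))
    cn=max(cv2.findContours(k,0,2)[0],key=cv2.contourArea);e=cv2.fitEllipse(cn);print(nm,e,cv2.boundingRect(cn),onz(c,*e[0],z))
crop(f,270,120,450,235,4,"wr2");crop(f,20,120,180,240,4,"wr3")
E
```

```text
cap ((318.6761474609375, 193.63201904296875), (41.00059127807617, 42.86493682861328), 122.3857192993164) (298, 172, 46, 42) [ 0.5059 -0.0537  0.116 ]
jar ((424.3316345214844, 179.5045166015625), (66.20808410644531, 70.5984878540039), 63.596435546875) (391, 143, 59, 76) [0.4985 0.0459 0.092 ]
```

View pics/wr2.png

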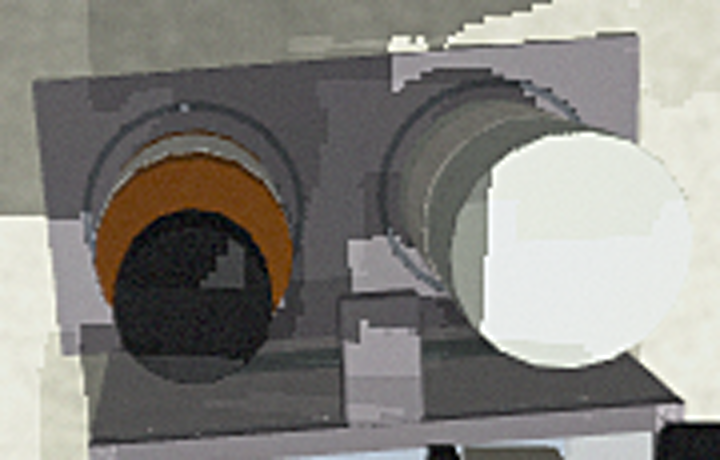

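View pics/wr3.png

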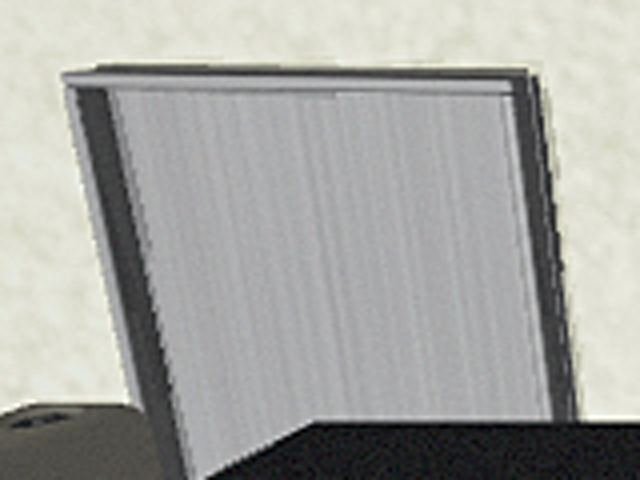

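```bash
python3 - <<'E'
from h import *
np.set_printoptions(precision=4,suppress=True)
f,c=load("wrist","b")
W=lambda x,y,z,k=4,a=270,b=120:print(onz(c,x/k+a,y/k+b,z))
W(570,250,.092)
print("tab tip");W(359,320,.086);W(421,320,.086);W(345,420,.086);W(422,417,.086)
print("lid front");W(92,443,.086);W(682,402,.086)
print("apron front");W(35,82,.004);W(637,33,.004)
print("tray");W(65,75,.016,4,20,120);W(540,75,.016,4,20,120)
W(575,420,.016,4,20,120)
print("bottle mark");W(195,208,.004);W(482,185,.004)
E
```

```text
[0.5014 0.035  0.092 ]
tab tip
[ 0.5201 -0.0135  0.086 ]
[0.5201 0.0017 0.086 ]
[ 0.5461 -0.0162  0.086 ]
[0.5453 0.003  0.086 ]
lid front
[ 0.5521 -0.0797  0.086 ]
[0.5415 0.0677 0.086 ]
apron front
[ 0.4693 -0.1011  0.004 ]
[0.4555 0.0764 0.004 ]
tray
[ 0.4656 -0.3782  0.016 ]
[ 0.466  -0.2417  0.016 ]
[ 0.5711 -0.2455  0.016 ]
bottle mark
[ 0.5074 -0.0536  0.004 ]
[0.5005 0.0334 0.004 ]
```

```bash
python3 -m crank '[{"turn":[0,0,0],"slide":[0,0,0.08],"fingers":0.4},{"turn":[0,0,0],"slide":[0,0,0.15],"fingers":0.4},{"turn":[0,0,0],"slide":[0,0,0.22],"fingers":0.4},{"turn":[0,0,0],"slide":[0,0,0.263],"fingers":0.4},{"turn":[0,0,0],"slide":[0,0,0.263],"fingers":0.4}]' 25
python3 -m crank '[{"turn":[0,0,0],"slide":[0,0,0],"fingers":-0.5},{"turn":[0,0,0],"slide":[0,0,0],"fingers":-0.5},{"turn":[0,0,0],"slide":[0,0,0],"fingers":-0.5},{"turn":[0,0,0],"slide":[0,0,0],"fingers":-0.5},{"turn":[0,0,0],"slide":[0,0,0],"fingers":-0.5}]' 25
```

```text
t: 2.02
eef_pos: [0.5037, -0.0546, 0.0907]
ee_rot: [-3.14, -0.008, -3.137]
force: [-0.4, 0.9, -0.2]
width: 0.0611
t: 2.43
eef_pos: [0.5079, -0.0539, 0.0965]
ee_rot: [3.141, 0.003, -3.141]
force: [-0.9, -1.0, 2.9]
width: 0.0354
```

```bash
python3 -m crank '[{"turn":[0,0,0],"slide":[0,0,-0.04],"fingers":-0.5},{"turn":[0,0,0],"slide":[0,0,-0.1],"fingers":-0.5},{"turn":[0,0,0],"slide":[0,0,-0.16],"fingers":-0.5},{"turn":[0,0,0],"slide":[0,0,-0.22],"fingers":-0.5},{"turn":[0,0,0],"slide":[0,0,-0.26],"fingers":-0.5}]' 25
python3 -m crank '[{"turn":[0,0,0],"slide":[-0.01,-0.03,0],"fingers":-0.5},{"turn":[0,0,0],"slide":[-0.03,-0.075,0],"fingers":-0.5},{"turn":[0,0,0],"slide":[-0.05,-0.125,0],"fingers":-0.5},{"turn":[0,0,0],"slide":[-0.07,-0.175,0],"fingers":-0.5},{"turn":[0,0,0],"slide":[-0.09,-0.225,0],"fingers":-0.5}]' 25
python3 -m crank '[{"turn":[0,0,0],"slide":[-0.02,-0.05,0],"fingers":-0.5},{"turn":[0,0,0],"slide":[-0.045,-0.11,0],"fingers":-0.5},{"turn":[0,0,0],"slide":[-0.07,-0.17,0],"fingers":-0.5},{"turn":[0,0,0],"slide":[-0.09,-0.22,0],"fingers":-0.5},{"turn":[0,0,0],"slide":[-0.105,-0.26,0],"fingers":-0.5}]' 25
python3 -m crank '[{"turn":[0,0,0],"slide":[-0.01,-0.024,0],"fingers":-0.5},{"turn":[0,0,0],"slide":[-0.01,-0.024,0],"fingers":-0.5},{"turn":[0,0,0],"slide":[-0.01,-0.024,0],"fingers":-0.5}]' 25
python3 - <<'E'
from h import *
f,c=shot("scene","c");crop(f,150,80,420,260,2.9,"sc2");print(get_state()["eef_pos"],get_state()["width"])
E
```

```text
t: 2.85
eef_pos: [0.5076, -0.054, 0.2286]
ee_rot: [3.141, 0.004, -3.141]
force: [1.0, 0.1, -2.6]
width: 0.0355
t: 3.27
eef_pos: [0.5521, -0.1675, 0.2257]
ee_rot: [3.141, 0.001, -3.141]
force: [0.3, 0.4, -1.7]
width: 0.0353
t: 3.68
eef_pos: [0.6048, -0.2985, 0.225]
ee_rot: [3.142, -0.0, 3.141]
force: [0.2, 0.6, -1.9]
width: 0.0353
t: 3.93
eef_pos: [0.6092, -0.3087, 0.2247]
ee_rot: [3.141, -0.001, 3.141]
force: [-0.2, 1.4, -1.5]
width: 0.035
[ 0.6091118  -0.30808734  0.22495462] 0.03537140535076876
```

View pics/sc2.png

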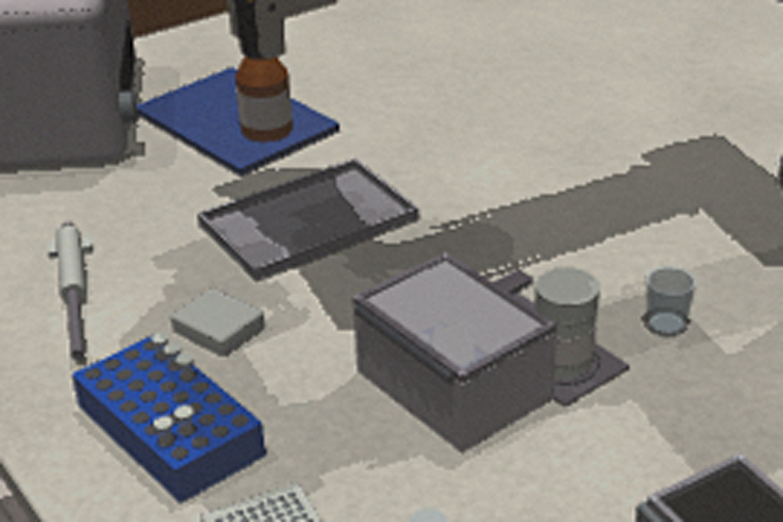

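The bottle hangs upright from the gripper above the tray. The tray corners in the crop are (200,216), (357,162), (418,212) and (257,277).

```bash
python3 - <<'E'
from h import *
f,c=load("scene","c")
p=np.array([onz(c,x/2.9+150,y/2.9+80,.016)[:2] for x,y in[(200,216),(357,162),(418,212),(257,277)]]);print(p,p.mean(0))
E
python3 -m crank '[{"turn":[0,0,0],"slide":[0,0,0.06],"fingers":-0.5},{"turn":[0,0,0],"slide":[0,0,0.12],"fingers":-0.5},{"turn":[0,0,0],"slide":[0,0,0.17],"fingers":-0.5},{"turn":[0,0,0],"slide":[0,0,0.21],"fingers":-0.5},{"turn":[0,0,0],"slide":[0,0,0.235],"fingers":-0.5}]' 25
python3 -m crank '[{"turn":[0,0,0],"slide":[0,0,0.01],"fingers":-0.5},{"turn":[0,0,0],"slide":[0,0,0.018],"fingers":-0.5},{"turn":[0,0,0],"slide":[0,0,0.018],"fingers":-0.5}]' 25
```

```text
[[ 0.66526687 -0.37262661]
 [ 0.46930036 -0.36813455]
 [ 0.47369834 -0.24095841]
 [ 0.67235016 -0.23784141]] [ 0.57015393 -0.30489025]
t: 4.4
eef_pos: [0.6082, -0.3068, 0.1056]
ee_rot: [3.14, -0.002, -3.141]
force: [-0.0, 0.4, -2.0]
width: 0.0358
t: 4.65
eef_pos: [0.6098, -0.3082, 0.099]
ee_rot: [-3.141, 0.001, -3.141]
force: [-0.5, 0.8, -1.7]
width: 0.0352
```

```bash
python3 -m crank '[{"turn":[0,0,0],"slide":[0,0,0.005],"fingers":-0.5},{"turn":[0,0,0],"slide":[0,0,0.005],"fingers":-0.5}]' 25
python3 -m crank '[{"turn":[0,0,0],"slide":[0,0,0],"fingers":0.4},{"turn":[0,0,0],"slide":[0,0,0],"fingers":0.4},{"turn":[0,0,0],"slide":[0,0,0],"fingers":0.4},{"turn":[0,0,0],"slide":[0,0,-0.03],"fingers":0.4},{"turn":[0,0,0],"slide":[0,0,-0.1],"fingers":0.4}]' 25
python3 -m crank '[{"turn":[0,0,0],"slide":[0,0,-0.07],"fingers":0.7},{"turn":[0,0,0],"slide":[0,0,-0.12],"fingers":0.7},{"turn":[0,0,0],"slide":[0,0,-0.16],"fingers":0.7}]' 25
python3 - <<'E'
from h import *
f,c=shot("wrist","d");print(get_state()["eef_pos"])
E
```

```text
t: 4.82
eef_pos: [0.6101, -0.3086, 0.097]
ee_rot: [-3.141, 0.002, -3.141]
force: [-0.0, -0.4, -1.5]
width: 0.0349
t: 5.23
eef_pos: [0.6068, -0.3075, 0.1419]
ee_rot: [3.139, -0.008, 3.141]
force: [0.3, -0.1, -0.4]
width: 0.0599
t: 5.48
eef_pos: [0.6102, -0.309, 0.2297]
ee_rot: [-3.14, 0.004, -3.141]
force: [-0.1, 0.3, 0.1]
width: 0.0727
[ 0.61157468 -0.30977084  0.23377388]
```

View pics/wrist_d.png

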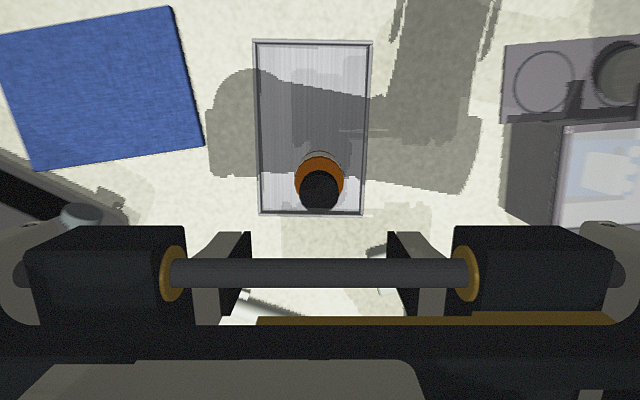

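```bash
python3 - <<'E'
from h import *
f,c=load("wrist","d")
p=np.array([onz(c,x,y,.016)[:2] for x,y in[(253,40),(371,40),(364,215),(260,215)]]);print(p,p.mean(0))
print("cap",onz(c,319.5,190,.116))
E
python3 -m crank '[{"turn":[0,0,0],"slide":[0.02,0.06,0],"fingers":0.7},{"turn":[0,0,0],"slide":[0.044,0.14,0],"fingers":0.7},{"turn":[0,0,0],"slide":[0.066,0.21,0],"fingers":0.7},{"turn":[0,0,0],"slide":[0.09,0.28,0],"fingers":0.7},{"turn":[0,0,0],"slide":[0.11,0.345,0],"fingers":0.7}]' 25
python3 -m crank '[{"turn":[0,0,0],"slide":[0.02,0.07,0],"fingers":0.7},{"turn":[0,0,0],"slide":[0.044,0.14,0],"fingers":0.7},{"turn":[0,0,0],"slide":[0.066,0.21,0],"fingers":0.7},{"turn":[0,0,0],"slide":[0.09,0.28,0],"fingers":0.7},{"turn":[0,0,0],"slide":[0.105,0.34,0],"fingers":0.7}]' 25
python3 -m crank '[{"turn":[0,0,0.0556],"slide":[0,0,0],"fingers":0.7},{"turn":[0,0,0.0556],"slide":[0,0,0],"fingers":0.7},{"turn":[0,0,0.0556],"slide":[0,0,0],"fingers":0.7},{"turn":[0,0,0.0556],"slide":[0,0,0],"fingers":0.7}]' 25
python3 - <<'E'
from h import *
f,c=shot("wrist","e");print(get_state()["eef_pos"],get_state()["width"],get_state()["ee_rot"])
E
```

```text
[[ 0.46653877 -0.37944278]
 [ 0.46652102 -0.25314374]
 [ 0.6636577  -0.25298009]
 [ 0.66380342 -0.38161405]] [ 0.56513023 -0.31679517]
cap [ 0.60706144 -0.3081506   0.116     ]
t: 5.95
eef_pos: [0.5536, -0.1346, 0.2264]
ee_rot: [3.141, 0.001, 3.141]
force: [-0.1, -0.1, 0.7]
width: 0.0744
t: 6.37
eef_pos: [0.5009, 0.0357, 0.2266]
ee_rot: [3.141, 0.001, -3.141]
force: [1.1, -0.2, 0.4]
width: 0.0747
t: 6.7
eef_pos: [0.502, 0.0344, 0.2264]
ee_rot: [3.141, 0.001, 2.789]
force: [-0.4, 0.2, 0.5]
width: 0.0745
[0.5020182  0.03414346 0.22635134] 0.07449428813249104 [3.14112471e+00 5.43964358e-04 2.79437125e+00]
```

View pics/wrist_e.png

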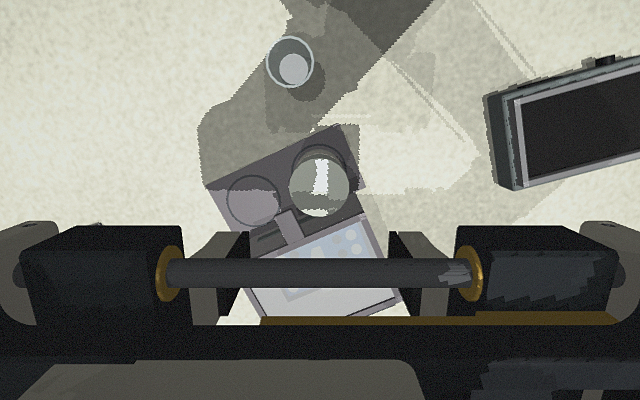

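```bash
python3 - <<'E'
from h import *
f,c=load("wrist","e");print(onz(c,319,186.5,.092),onz(c,253,201,.004));crop(f,190,120,380,235,4,"wr4")
E
```

```text
[0.5004533  0.03597227 0.092     ] [ 0.50873503 -0.05477313  0.004     ]
```

View pics/wr4.png

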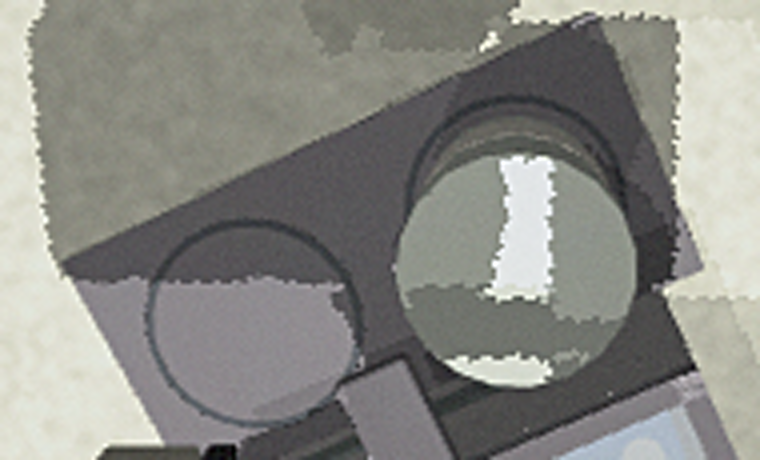

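```bash
python3 -m crank '[{"turn":[0,0,0],"slide":[0,0.003,0.08],"fingers":0.7},{"turn":[0,0,0],"slide":[0,0.003,0.15],"fingers":0.7},{"turn":[0,0,0],"slide":[0,0.003,0.22],"fingers":0.7},{"turn":[0,0,0],"slide":[0,0.003,0.27],"fingers":0.7},{"turn":[0,0,0],"slide":[0,0.003,0.305],"fingers":0.7}]' 25
python3 -m crank '[{"turn":[0,0,0],"slide":[0,0,0],"fingers":0.7},{"turn":[0,0,0],"slide":[0,0,0],"fingers":0},{"turn":[0,0,0],"slide":[0,0,0],"fingers":0},{"turn":[0,0,0],"slide":[0,0,0],"fingers":0},{"turn":[0,0,0],"slide":[0,0,0],"fingers":0}]' 25
python3 -m crank '[{"turn":[0,0,0],"slide":[0,0,-0.04],"fingers":0},{"turn":[0,0,0],"slide":[0,0,-0.1],"fingers":0},{"turn":[0,0,0],"slide":[0,0,-0.16],"fingers":0},{"turn":[0,0,0],"slide":[0,0,-0.22],"fingers":0},{"turn":[0,0,0],"slide":[0,0,-0.27],"fingers":0}]' 25
```

```text
t: 7.17
eef_pos: [0.5012, 0.0346, 0.0711]
ee_rot: [-3.14, -0.002, 2.796]
force: [-0.7, 0.4, 0.4]
width: 0.0742
t: 7.58
eef_pos: [0.5034, 0.0355, 0.0751]
ee_rot: [3.14, 0.002, 2.793]
force: [-0.6, -1.6, 3.9]
width: 0.0574
t: 8.0
eef_pos: [0.5026, 0.0355, 0.2115]
ee_rot: [3.14, 0.002, 2.793]
force: [0.9, -0.0, -2.5]
width: 0.0575
```

```bash
python3 -m crank '[{"turn":[0,0,0],"slide":[-0.017,-0.04,0],"fingers":0},{"turn":[0,0,0],"slide":[-0.045,-0.106,0],"fingers":0},{"turn":[0,0,0],"slide":[-0.075,-0.177,0],"fingers":0},{"turn":[0,0,0],"slide":[-0.105,-0.248,0],"fingers":0},{"turn":[0,0,0],"slide":[-0.135,-0.319,0],"fingers":0}]' 25
python3 -m crank '[{"turn":[0,0,0],"slide":[-0.03,-0.071,0],"fingers":0},{"turn":[0,0,0],"slide":[-0.06,-0.142,0],"fingers":0},{"turn":[0,0,0],"slide":[-0.09,-0.213,0],"fingers":0},{"turn":[0,0,0],"slide":[-0.115,-0.272,0],"fingers":0},{"turn":[0,0,0],"slide":[-0.134,-0.319,0],"fingers":0}]' 25
python3 -m crank '[{"turn":[0,0,-0.0556],"slide":[0,0,0],"fingers":0},{"turn":[0,0,-0.0556],"slide":[0,0,0],"fingers":0},{"turn":[0,0,-0.0556],"slide":[0,0,0],"fingers":0},{"turn":[0,0,-0.0556],"slide":[0,0,0],"fingers":0},{"turn":[0,0,-0.0556],"slide":[0,0,0],"fingers":0}]' 25
python3 - <<'E'
from h import *
f,c=shot("side","f");crop(f,200,60,520,300,2.4,"si2")
f,c=shot("wrist","f");print(get_state()["eef_pos"],get_state()["width"],get_state()["ee_rot"])
E
```

```text
t: 8.42
eef_pos: [0.511, -0.1389, 0.2095]
ee_rot: [3.14, 0.001, 2.793]
force: [0.7, 0.3, -2.7]
width: 0.0577
t: 8.83
eef_pos: [0.5192, -0.3128, 0.2089]
ee_rot: [3.141, 0.001, 2.791]
force: [-0.2, 0.1, -2.9]
width: 0.0576
t: 9.25
eef_pos: [0.5195, -0.3103, 0.2089]
ee_rot: [3.141, 0.0, 3.138]
force: [-0.3, 0.9, -2.8]
width: 0.0574
[ 0.51965915 -0.31012731  0.20887152] 0.05721638327224158 [3.14151411e+00 4.59260923e-04 3.13877550e+00]
```

View pics/si2.png

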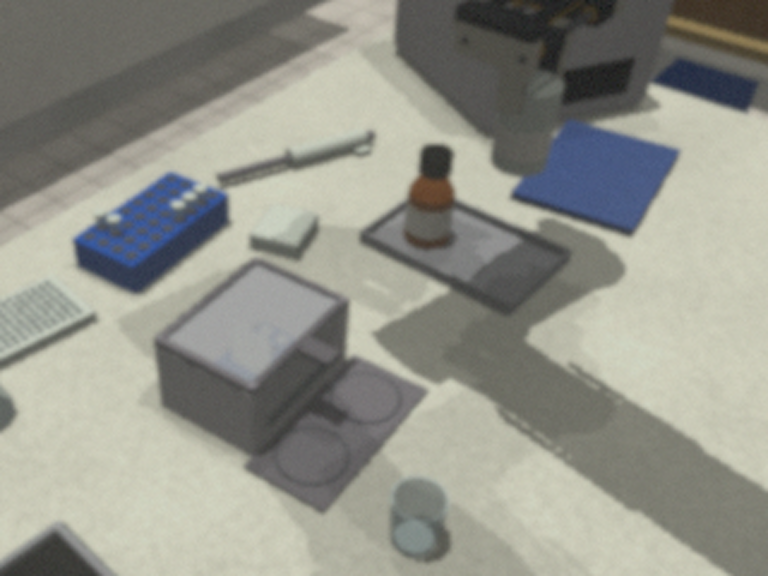

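View pics/wrist_f.png

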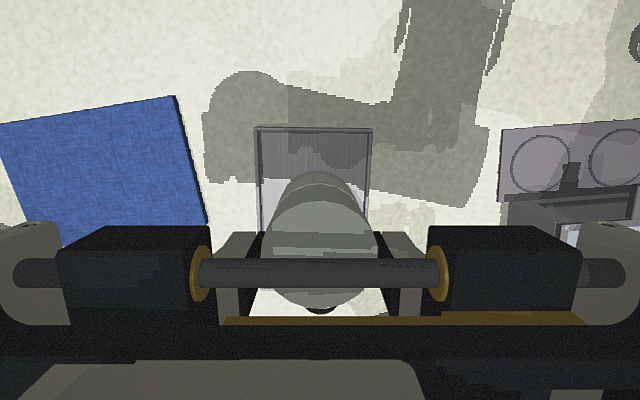

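```bash
python3 -m crank '[{"turn":[0,0,0],"slide":[0,0,0.06],"fingers":0},{"turn":[0,0,0],"slide":[0,0,0.12],"fingers":0},{"turn":[0,0,0],"slide":[0,0,0.18],"fingers":0},{"turn":[0,0,0],"slide":[0,0,0.225],"fingers":0},{"turn":[0,0,0],"slide":[0,0,0.25],"fingers":0}]' 25
python3 -m crank '[{"turn":[0,0,0],"slide":[0,0,0.01],"fingers":0},{"turn":[0,0,0],"slide":[0,0,0.018],"fingers":0},{"turn":[0,0,0],"slide":[0,0,0.018],"fingers":0}]' 25
python3 -m crank '[{"turn":[0,0,0],"slide":[0,0,0],"fingers":0.7},{"turn":[0,0,0],"slide":[0,0,0],"fingers":0.7},{"turn":[0,0,0],"slide":[0,0,0],"fingers":0.7},{"turn":[0,0,0],"slide":[0,0,-0.03],"fingers":0.7},{"turn":[0,0,0],"slide":[0,0,-0.1],"fingers":0.7}]' 25
python3 -m crank '[{"turn":[0,0,0],"slide":[0,0,-0.08],"fingers":0.0},{"turn":[0,0,0],"slide":[0,0,-0.16],"fingers":0},{"turn":[0,0,0],"slide":[0,0,-0.2],"fingers":0},{"turn":[0,0,0],"slide":[0,0,-0.2],"fingers":0}]' 25
python3 - <<'E'
from h import *
f,c=shot("wrist","g");print(get_state()["eef_pos"],get_state()["width"],get_state()["ee_rot"])
E
```

```text
t: 9.77
eef_pos: [0.5181, -0.3095, 0.0806]
ee_rot: [3.14, -0.003, 3.139]
force: [0.2, 0.7, -2.0]
width: 0.0578
t: 10.02
eef_pos: [0.5204, -0.3106, 0.0755]
ee_rot: [-3.141, 0.001, 3.141]
force: [0.4, -0.5, -2.9]
width: 0.0573
t: 10.43
eef_pos: [0.5172, -0.3094, 0.1214]
ee_rot: [3.139, -0.007, 3.141]
force: [1.0, 0.5, -1.5]
width: 0.0741
t: 10.77
eef_pos: [0.5224, -0.3117, 0.2317]
ee_rot: [-3.137, 0.01, -3.141]
force: [-0.1, -1.0, -0.3]
width: 0.0534
[ 0.52131912 -0.31093435  0.22865138] 0.049520512440079545 [-3.13949242  0.00689183 -3.14154856]
```

View pics/wrist_g.png

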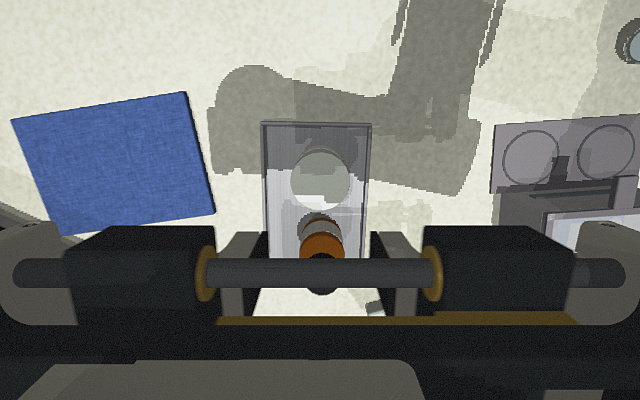

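```bash
python3 -m crank '[{"turn":[0,0,0],"slide":[-0.002,0.06,0],"fingers":0},{"turn":[0,0,0],"slide":[-0.003,0.12,0],"fingers":0},{"turn":[0,0,0],"slide":[-0.004,0.18,0],"fingers":0},{"turn":[0,0,0],"slide":[-0.005,0.24,0],"fingers":0},{"turn":[0,0,0],"slide":[-0.006,0.304,0],"fingers":0}]' 25
python3 -m crank '[{"turn":[0,0,0],"slide":[-0.002,0.07,0],"fingers":0},{"turn":[0,0,0],"slide":[-0.003,0.14,0],"fingers":0},{"turn":[0,0,0],"slide":[-0.004,0.21,0],"fingers":0},{"turn":[0,0,0],"slide":[-0.005,0.26,0],"fingers":0},{"turn":[0,0,0],"slide":[-0.006,0.303,0],"fingers":0}]' 25
python3 -m crank '[{"turn":[0,0,-0.0117],"slide":[0,0,0],"fingers":0},{"turn":[0,0,-0.0117],"slide":[0,0,0],"fingers":0},{"turn":[0,0,-0.0117],"slide":[0,0,0],"fingers":0}]' 15
python3 - <<'E'
from h import *
f,c=shot("wrist","i");print(get_state()["eef_pos"],get_state()["width"],get_state()["ee_rot"]);crop(f,200,60,440,240,3.2,"wr5")
E
```

```text
t: 11.23
eef_pos: [0.522, -0.1572, 0.2238]
ee_rot: [3.141, -0.001, 3.141]
force: [1.0, 0.7, -0.4]
width: 0.0441
t: 11.65
eef_pos: [0.5251, -0.0049, 0.224]
ee_rot: [3.142, -0.001, -3.141]
force: [0.3, 0.1, 0.3]
width: 0.0439
t: 11.9
eef_pos: [0.5253, -0.0068, 0.224]
ee_rot: [-3.141, -0.001, -3.069]
force: [-0.1, -0.4, -0.4]
width: 0.0437
[ 0.52538107 -0.00716074  0.22412997] 0.043864894658539814 [-3.14147587e+00 -7.36040233e-04 -3.07032965e+00]
```

View pics/wr5.png

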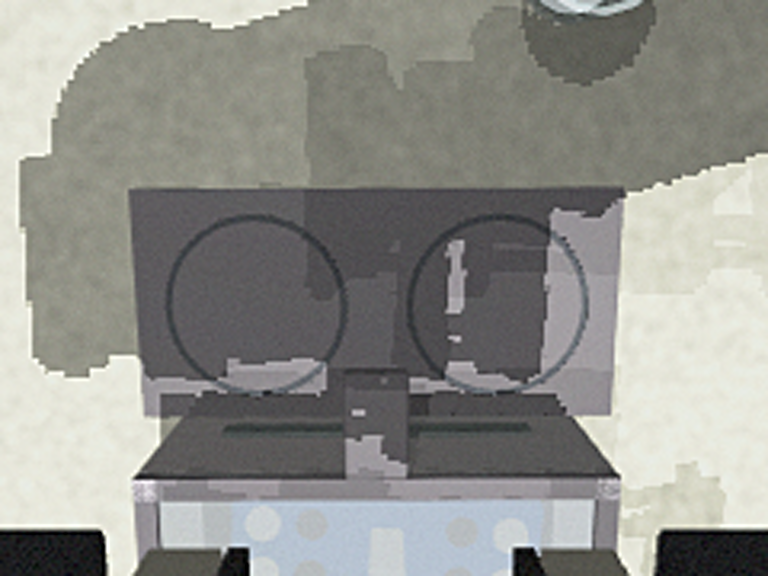

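```bash
python3 - <<'E'
from h import *
np.set_printoptions(precision=4,suppress=True)
f,c=load("wrist","i")
W=lambda n,x,y,z:print(n,onz(c,x/3.2+200,y/3.2+60,z))
W("bm",257,304,.004);W("jm",498,304,.004);W("tabtip",376,371,.086);W("tabroot",376,478,.086);W("lidL",133,478,.086);W("lidR",620,478,.086);W("apL",130,188,.004);W("apR",624,188,.004)
E
```

```text
bm [ 0.5079 -0.0538  0.004 ]
jm [0.5013 0.0359 0.004 ]
tabtip [ 0.5139 -0.0085  0.086 ]
tabroot [ 0.5471 -0.0061  0.086 ]
lidL [ 0.5525 -0.0803  0.086 ]
lidR [0.5416 0.0683 0.086 ]
apL [ 0.4692 -0.1014  0.004 ]
apR [0.4562 0.0771 0.004 ]
```

```bash
python3 -m crank '[{"turn":[0,0,0],"slide":[-0.003,0,0.08],"fingers":0},{"turn":[0,0,0],"slide":[-0.003,0,0.15],"fingers":0},{"turn":[0,0,0],"slide":[-0.003,0,0.22],"fingers":0},{"turn":[0,0,0],"slide":[-0.003,0,0.27],"fingers":0},{"turn":[0,0,0],"slide":[-0.003,0,0.304],"fingers":0}]' 8
python3 -m crank '[{"turn":[0,0,0],"slide":[0,0,0],"fingers":0},{"turn":[0,0,0],"slide":[0,0,0],"fingers":-0.8},{"turn":[0,0,0],"slide":[0,0,0],"fingers":-0.8},{"turn":[0,0,0],"slide":[0,0,0],"fingers":-0.8},{"turn":[0,0,0],"slide":[0,0,0],"fingers":-0.8}]' 8
```

```text
t: 12.37
eef_pos: [0.5254, -0.0082, 0.0696]
ee_rot: [-3.141, -0.004, -3.072]
force: [-0.0, -0.1, 0.3]
width: 0.0437
t: 12.78
eef_pos: [0.528, -0.0066, 0.074]
ee_rot: [3.141, 0.003, -3.069]
force: [0.3, 0.9, -0.4]
width: 0.0225
```

```bash
python3 -m crank '[{"turn":[0,0,0],"slide":[0,0,0],"fingers":-0.8},{"turn":[0,0,0],"slide":[0,0,0],"fingers":-0.8}]' 8
python3 -m crank '[{"turn":[0,0,0],"slide":[-0.003,0,-0.039],"fingers":-0.8},{"turn":[0,0,0],"slide":[-0.012,0,-0.077],"fingers":-0.8},{"turn":[0,0,0],"slide":[-0.026,0,-0.113],"fingers":-0.8},{"turn":[0,0,0],"slide":[-0.045,0,-0.147],"fingers":-0.8},{"turn":[0,0,0],"slide":[-0.070,0,-0.177],"fingers":-0.8}]' 8
python3 - <<'E'
from h import *
f,c=shot("scene","j");crop(f,200,80,420,260,3.2,"sc3");print(get_state()["eef_pos"],get_state()["width"],get_state()["force"])
E
```

```text
t: 12.95
eef_pos: [0.5281, -0.0077, 0.0739]
ee_rot: [-3.14, 0.002, -3.068]
force: [3.0, -7.5, 1.4]
width: 0.02
t: 13.37
eef_pos: [0.5624, -0.0052, 0.1634]
ee_rot: [-3.141, 0.002, -3.068]
force: [4.4, -3.9, -5.4]
width: 0.0203
[ 0.56583624 -0.00495586  0.16630698] 0.01970139271043101 [-2.65623948 -4.80086984 12.2480669 ]
```

View pics/sc3.png

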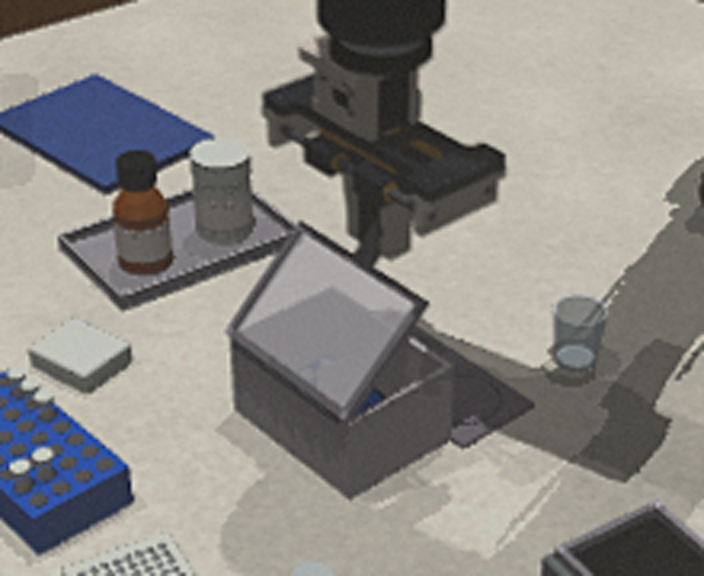

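The lid is following at about 0.75 rad, and bottle and jar are upright in the tray. I'll continue the arc.

```bash
python3 -m crank '[{"turn":[0,0,0],"slide":[-0.029,0,-0.026],"fingers":-0.8},{"turn":[0,0,0],"slide":[-0.061,0,-0.048],"fingers":-0.8},{"turn":[0,0,0],"slide":[-0.096,0,-0.065],"fingers":-0.8},{"turn":[0,0,0],"slide":[-0.133,0,-0.077],"fingers":-0.8},{"turn":[0,0,0],"slide":[-0.172,0,-0.082],"fingers":-0.8}]' 8
python3 -m crank '[{"turn":[0,0,0],"slide":[-0.039,0,0],"fingers":-0.8},{"turn":[0,0,0],"slide":[-0.077,0,0.006],"fingers":-0.8},{"turn":[0,0,0],"slide":[-0.102,0,0.013],"fingers":-0.8},{"turn":[0,0,0],"slide":[-0.127,0,0.023],"fingers":-0.8},{"turn":[0,0,0],"slide":[-0.127,0,0.023],"fingers":-0.8}]' 8
python3 - <<'E'
from h import *
f,c=shot("scene","k");crop(f,200,80,420,260,3.2,"sc4");print(get_state()["eef_pos"],get_state()["width"],get_state()["force"])
E
```

```text
t: 13.83
eef_pos: [0.6485, 0.0014, 0.2041]
ee_rot: [-3.141, 0.001, -3.068]
force: [-1.8, -1.6, -1.5]
width: 0.02
t: 14.25
eef_pos: [0.7142, 0.0064, 0.191]
ee_rot: [-3.14, 0.003, -3.068]
force: [2.3, -2.1, 3.7]
width: 0.0196
[0.71332302 0.00633541 0.19135733] 0.019832764038229523 [ 2.17668081 -3.11970476  3.98140769]
```

View pics/sc4.png

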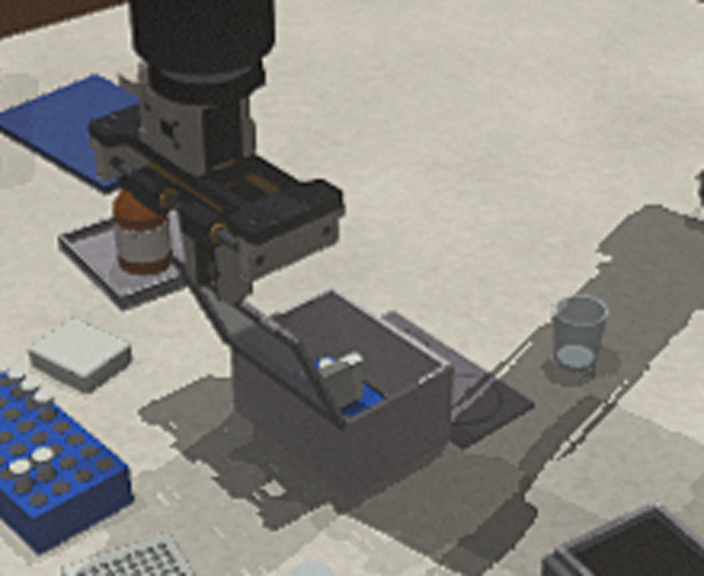

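```bash
python3 -m crank '[{"turn":[0,0,0],"slide":[0,0,0],"fingers":-0.1},{"turn":[0,0,0],"slide":[0,0,0],"fingers":-0.1},{"turn":[0,0,0],"slide":[0,0,0],"fingers":-0.1},{"turn":[0,0,0],"slide":[0,0,-0.05],"fingers":-0.1},{"turn":[0,0,0],"slide":[0,0,-0.1],"fingers":-0.1}]' 25
python3 -m crank '[{"turn":[0,0,0],"slide":[0.07,0,0],"fingers":-0.1},{"turn":[0,0,0],"slide":[0.14,0,0],"fingers":-0.1},{"turn":[0,0,0],"slide":[0.21,0,0],"fingers":-0.1},{"turn":[0,0,0],"slide":[0.28,0,0],"fingers":-0.1},{"turn":[0,0,0],"slide":[0.32,0,0],"fingers":-0.1}]' 25
python3 -m crank '[{"turn":[0,0,0],"slide":[0,0,0],"fingers":-0.1},{"turn":[0,0,0],"slide":[0,0,0],"fingers":-0.1}]' 25
python3 - <<'E'
from h import *
f,c=shot("scene","l");crop(f,200,80,420,260,3.2,"sc5");print(get_state()["eef_pos"],get_state()["width"],get_state()["force"])
shot("wrist","l");shot("side","l")
E
```

```text
t: 14.72
eef_pos: [0.7094, 0.007, 0.2391]
ee_rot: [-3.142, -0.005, -3.068]
force: [0.9, -0.1, 0.4]
width: 0.0388
t: 15.13
eef_pos: [0.5477, -0.0052, 0.2407]
ee_rot: [3.141, -0.001, -3.068]
force: [0.1, -0.5, -1.0]
width: 0.0394
t: 15.3
eef_pos: [0.5504, -0.0048, 0.2416]
ee_rot: [3.141, 0.002, -3.067]
force: [0.0, -0.2, 0.3]
width: 0.0395
[ 0.55135098 -0.00471872  0.2412639 ] 0.039272923723034814 [0.84156175 0.64126631 0.01506289]
```

View pics/sc5.png

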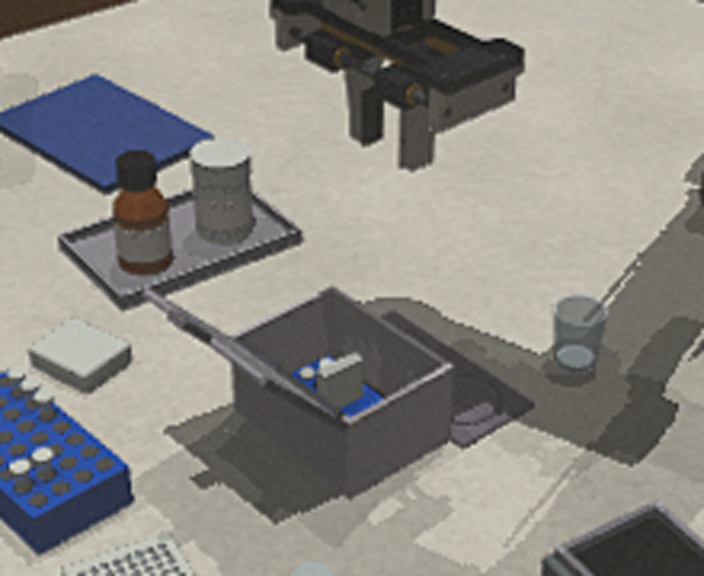

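View pics/wrist_l.png

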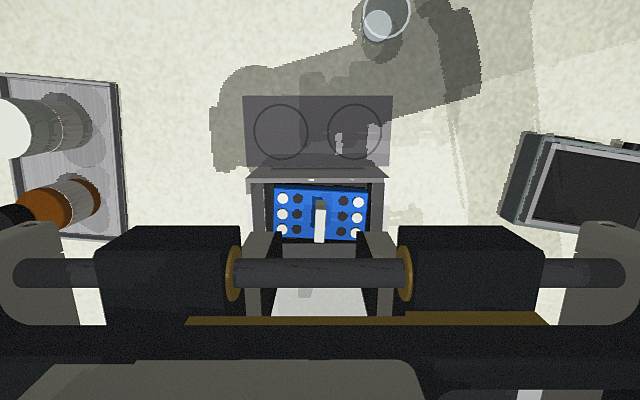

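The lid rests at its back stop. The carrier and fin are visible, with the fin top at about (320,225), and part of the mixer shows on the right.

```bash
python3 - <<'E'
from h import *
f,c=load("wrist","l");crop(f,235,160,395,250,5,"wr6");crop(f,490,110,640,240,4,"wr7")
E
```

```text
(no output)
```

View pics/wr6.png

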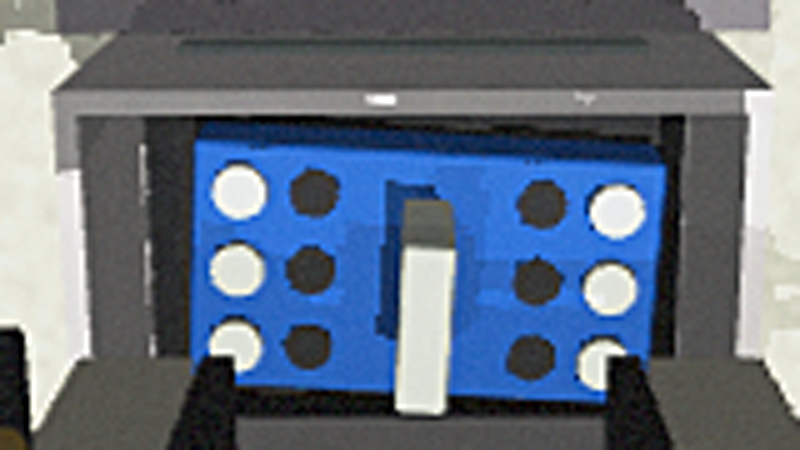

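View pics/wr7.png

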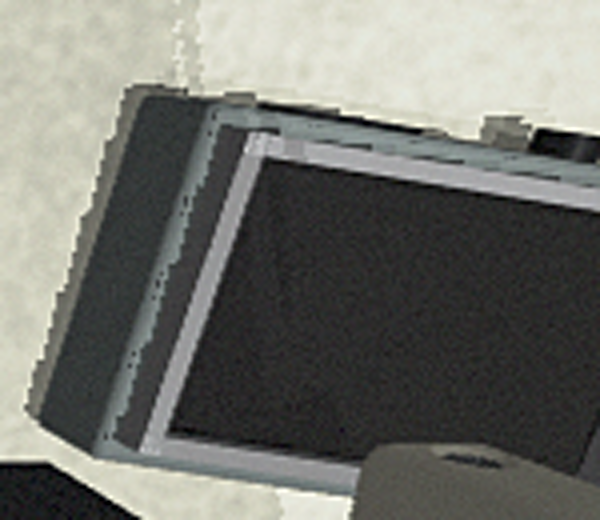

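```bash
python3 - <<'E'
from h import *
np.set_printoptions(precision=4,suppress=True)
f,c=load("wrist","l")
P=lambda x,y,z:onz(c,x/5+235,y/5+160,z)
fin=np.array([P(*q,.068) for q in[(407,245),(453,248),(443,410),(397,410)]]);print("fin",fin.tolist(),fin.mean(0))
a=(fin[2]+fin[3]-fin[0]-fin[1])/2;print(np.linalg.norm(a),np.degrees(np.arctan2(a[1],a[0])))
caps=np.array([P(*q,.031) for q in[(239,192),(238,270),(235,345),(617,210),(609,288),(604,364)]]);print(caps.tolist(),caps.mean(0))
b=caps[3:].mean(0)-caps[:3].mean(0);print(np.linalg.norm(b),np.degrees(np.arctan2(b[1],b[0])))
d=P(667,165,.028)-P(195,140,.028);print(np.linalg.norm(d),np.degrees(np.arctan2(d[1],d[0])))
E
```

```text
fin [[0.5840353596056755, -0.004484534075071278, 0.068], [0.5839720899501922, 0.00562309933663417, 0.068], [0.6222937540822824, 0.006440885926554099, 0.068], [0.6230654834324773, -0.003910813889858022, 0.068]] [0.6033 0.0009 0.068 ]
0.03868215154157855 1.0306014740178453
[[0.5851689317701445, -0.04531938801649923, 0.030999999999999972], [0.6049686453917388, -0.044684070948581976, 0.030999999999999972], [0.6245638365346575, -0.044560662901678094, 0.030999999999999972], [0.5828809261129276, 0.046168191898025804, 0.030999999999999972], [0.6028397170902792, 0.046351455390284076, 0.030999999999999972], [0.6227708993942944, 0.047228495171660424, 0.030999999999999972]] [0.6039 0.0009 0.031 ]
0.09146084824735072 91.29683827710737
0.11427765687442554 91.14169537722886
```

```bash
python3 -m crank '[{"turn":[0,0,0.0083],"slide":[-0.06,0.0035,0],"fingers":-0.1},{"turn":[0,0,0.0083],"slide":[-0.105,0.0035,0],"fingers":-0.1},{"turn":[0,0,0.0083],"slide":[-0.105,0.0035,0],"fingers":-0.1},{"turn":[0,0,0.0083],"slide":[-0.105,0.0035,0],"fingers":-0.1}]' 25
python3 -m crank '[{"turn":[0,0,0],"slide":[0,0,0.06],"fingers":-0.1},{"turn":[0,0,0],"slide":[0,0,0.12],"fingers":-0.1},{"turn":[0,0,0],"slide":[0,0,0.18],"fingers":-0.1},{"turn":[0,0,0],"slide":[0,0,0.23],"fingers":-0.1},{"turn":[0,0,0],"slide":[0,0,0.26],"fingers":-0.1}]' 25
python3 -m crank '[{"turn":[0,0,0],"slide":[0,0,0],"fingers":-0.1},{"turn":[0,0,0],"slide":[0,0,0],"fingers":-0.1}]' 25
python3 - <<'E'
from h import *
f,c=shot("wrist","m");crop(f,200,150,440,320,3.2,"wr8");print(get_state()["eef_pos"],get_state()["width"],get_state()["ee_rot"])
E
```

```text
t: 15.78
eef_pos: [0.6048, 0.0007, 0.2388]
ee_rot: [-3.141, -0.003, -3.121]
force: [0.2, -0.3, -0.1]
width: 0.0392
t: 16.2
eef_pos: [0.6018, 0.0002, 0.1072]
ee_rot: [-3.141, -0.004, -3.121]
force: [0.3, 0.4, 0.5]
width: 0.0394
t: 16.37
eef_pos: [0.6033, 0.0004, 0.11]
ee_rot: [-3.141, -0.002, -3.12]
force: [0.5, 0.4, 0.6]
width: 0.0391
[0.60423993 0.00061039 0.11127289] 0.03963339449305982 [-3.14128356e+00  3.74715142e-04 -3.11991014e+00]
```

View pics/wr8.png

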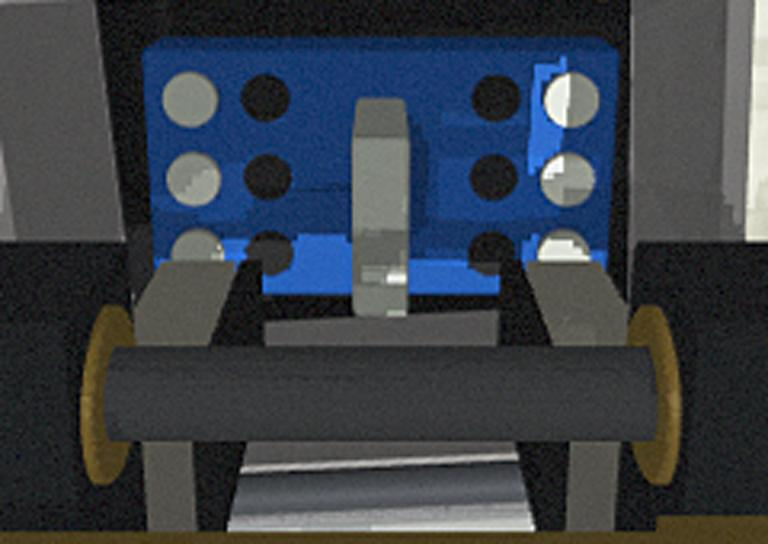

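```bash
python3 -m crank '[{"turn":[0,0,0],"slide":[0,0,0.04],"fingers":-0.1},{"turn":[0,0,0],"slide":[0,0,0.08],"fingers":-0.1},{"turn":[0,0,0],"slide":[0,0,0.115],"fingers":-0.1},{"turn":[0,0,0],"slide":[0,0,0.135],"fingers":-0.1},{"turn":[0,0,0],"slide":[0,0,0.145],"fingers":-0.1}]' 30
python3 -m crank '[{"turn":[0,0,0],"slide":[0,0,0],"fingers":-0.1},{"turn":[0,0,0],"slide":[0,0,0],"fingers":-0.9},{"turn":[0,0,0],"slide":[0,0,0],"fingers":-0.9},{"turn":[0,0,0],"slide":[0,0,0],"fingers":-0.9},{"turn":[0,0,0],"slide":[0,0,0],"fingers":-0.9}]' 30
python3 -m crank '[{"turn":[0,0,0],"slide":[0,0,0],"fingers":-0.9},{"turn":[0,0,0],"slide":[0,0,0],"fingers":-0.9},{"turn":[0,0,0],"slide":[0,0,-0.01],"fingers":-0.9},{"turn":[0,0,0],"slide":[0,0,-0.02],"fingers":-0.9},{"turn":[0,0,0],"slide":[0,0,-0.04],"fingers":-0.9}]' 30
```

```text
t: 16.83
eef_pos: [0.604, 0.0007, 0.038]
ee_rot: [-3.142, 0.0, -3.12]
force: [-0.1, -0.1, 0.3]
width: 0.0397
t: 17.25
eef_pos: [0.6043, 0.0008, 0.0389]
ee_rot: [3.141, 0.001, -3.12]
force: [0.2, 0.0, -0.1]
width: 0.0181
t: 17.67
eef_pos: [0.6029, 0.0004, 0.0576]
ee_rot: [-3.141, -0.002, -3.121]
force: [-0.2, -1.2, -2.3]
width: 0.0117
```

```bash
python3 -m crank '[{"turn":[0,0,0],"slide":[0,0,-0.04],"fingers":-0.9},{"turn":[0,0,0],"slide":[0,0,-0.09],"fingers":-0.9},{"turn":[0,0,0],"slide":[0,0,-0.14],"fingers":-0.9},{"turn":[0,0,0],"slide":[0,0,-0.19],"fingers":-0.9},{"turn":[0,0,0],"slide":[0,0,-0.23],"fingers":-0.9}]' 30
python3 -m crank '[{"turn":[0,0,0],"slide":[0,0,-0.04],"fingers":-0.9},{"turn":[0,0,0],"slide":[0,0,-0.06],"fingers":-0.9},{"turn":[0,0,0],"slide":[0,0.04,-0.06],"fingers":-0.9},{"turn":[0,0,0],"slide":[0.01,0.08,-0.06],"fingers":-0.9},{"turn":[0,0,0],"slide":[0.02,0.13,-0.06],"fingers":-0.9}]' 30
python3 -m crank '[{"turn":[0,0,0],"slide":[0.02,0.05,0],"fingers":-0.9},{"turn":[0,0,0],"slide":[0.04,0.1,0],"fingers":-0.9},{"turn":[0,0,0],"slide":[0.06,0.15,0],"fingers":-0.9},{"turn":[0,0,0],"slide":[0.06,0.19,0],"fingers":-0.9},{"turn":[0,0,0],"slide":[0.06,0.22,0],"fingers":-0.9}]' 30
python3 -m crank '[{"turn":[0,0,0],"slide":[0,0,0],"fingers":-0.9},{"turn":[0,0,0],"slide":[0,0,0],"fingers":-0.9}]' 30
python3 - <<'E'
from h import *
f,c=shot("wrist","n");crop(f,200,60,500,250,2.6,"wr8");print(get_state()["eef_pos"],get_state()["width"],get_state()["ee_rot"])
f,c=shot("scene","n");crop(f,220,140,480,320,3,"sc6")
f,c=shot("side","n");crop(f,120,100,380,400,2,"si6")
E
```

```text
t: 18.08
eef_pos: [0.6041, 0.0006, 0.176]
ee_rot: [3.141, 0.002, -3.12]
force: [0.2, 0.3, -1.2]
width: 0.0116
t: 18.5
eef_pos: [0.592, 0.0653, 0.2032]
ee_rot: [3.141, -0.0, -3.122]
force: [1.5, 0.3, -2.4]
width: 0.0121
t: 18.92
eef_pos: [0.5594, 0.1764, 0.2033]
ee_rot: [3.141, -0.0, -3.119]
force: [0.9, -0.3, -2.1]
width: 0.0119
t: 19.08
eef_pos: [0.56, 0.1753, 0.2028]
ee_rot: [-3.141, -0.001, -3.119]
force: [0.1, 0.7, -1.9]
width: 0.0117
[0.56004524 0.17463117 0.20278189] 0.012011141087616172 [-3.14113065e+00 -6.63982145e-04 -3.11981471e+00]
```

View pics/wrist_n.png

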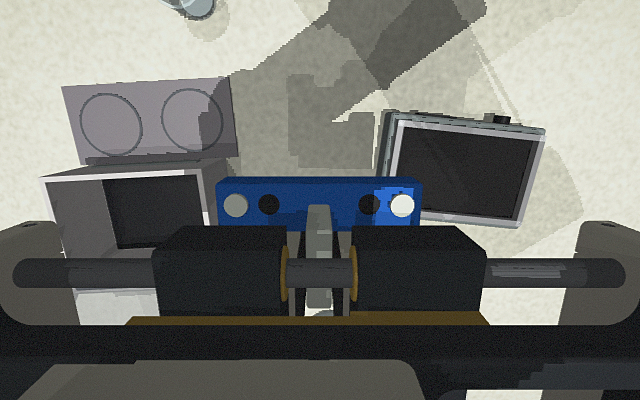

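View pics/sc6.png

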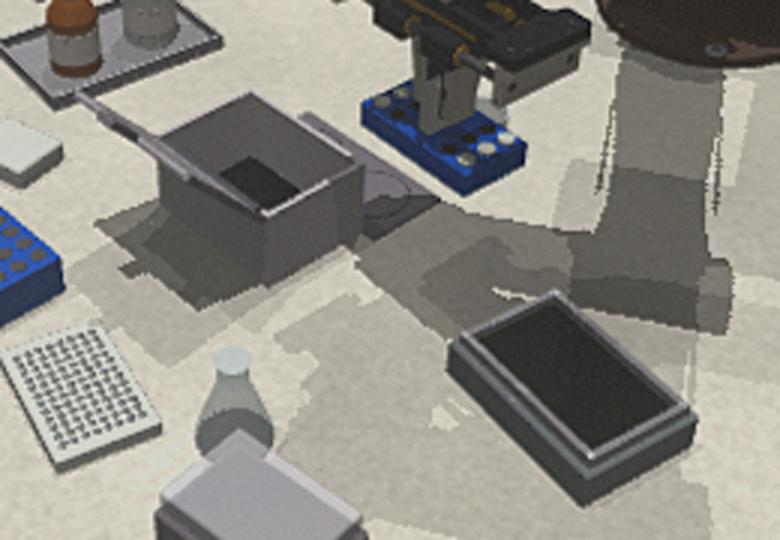

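View pics/si6.png

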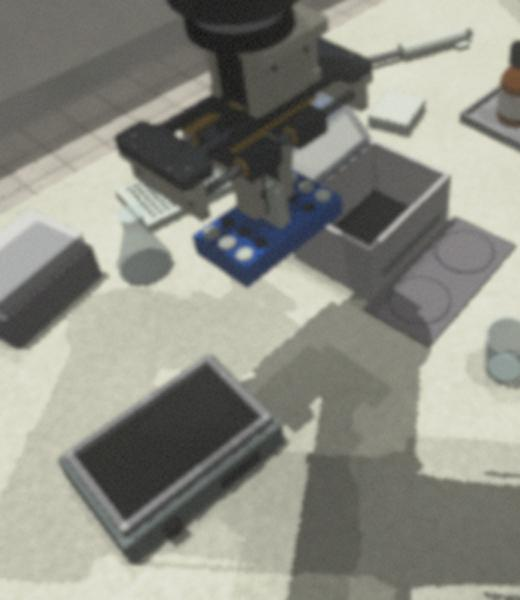

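```bash
python3 - <<'E'
from h import *
f,c=load("wrist","n");crop(f,370,95,560,240,4,"wr9")
E
```

```text
(no output)
```

View pics/wr9.png

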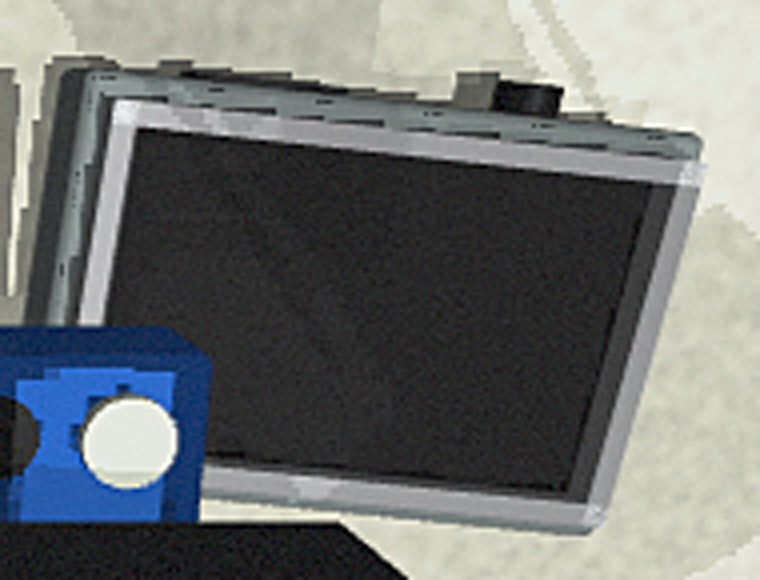

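```bash
python3 - <<'E'
from h import *
np.set_printoptions(precision=4,suppress=True)
def an(a,b): d=b-a;return np.linalg.norm(d),np.degrees(np.arctan2(d[1],d[0]))
f,c=load("wrist","n");P=lambda x,y:onz(c,x/4+370,y/4+95,.044)[:2]
TL,TR,BR,BX=P(115,100),P(707,165),P(598,525),P(205,495)
print(TL,TR,BR,"top",an(TL,TR),"right",an(TR,BR),"bot",an(BX,BR),"ctr",(TL+BR)/2)
for n,k,a,b,l in(("scene",3,220,140,[(555,290),(693,410),(590,462),(453,342)]),("side",2,120,100,[(212,357),(280,420),(125,530),(63,458)])):
    f,c=load(n,"n");p=np.array([onz(c,x/k+a,y/k+b,.044)[:2] for x,y in l]);print(n,p.tolist(),p.mean(0),[an(p[i],p[(i+1)%4]) for i in range(4)])
# black platform mask in wrist
E
```

```text
[0.4955 0.2519] [0.5077 0.399 ] [0.602 0.39 ] top (np.float64(0.14756426324988217), np.float64(85.27489296734105)) right (np.float64(0.09476168387855012), np.float64(-5.414576278449089)) bot (np.float64(0.10546320757243204), np.float64(86.75861447706824)) ctr [0.5488 0.321 ]
scene [[0.496611181791631, 0.2550633683316619], [0.5083834718531981, 0.4050101247718759], [0.603970481175248, 0.3941818877231149], [0.6011097035271946, 0.2499184155890709]] [0.5525 0.326 ] [(np.float64(0.15040816660086825), np.float64(85.51092785187055)), (np.float64(0.09619837352428476), np.float64(-6.462998286618491)), (np.float64(0.14429183428358547), np.float64(-91.1360395166342)), (np.float64(0.10462510016072413), np.float64(177.1813358893679))]
side [[0.5816868410463377, 0.24525573724965236], [0.48414611005146774, 0.2505873447441832], [0.5044812667269084, 0.3974124874476205], [0.5958092203159855, 0.3943171191834176]] [0.5415 0.3219] [(np.float64(0.09768633600196769), np.float64(176.87130783954422)), (np.float64(0.14822665457635964), np.float64(82.11474655051892)), (np.float64(0.09138039402114467), np.float64(-1.9411764724846259)), (np.float64(0.14972887891198416), np.float64(-95.412164267123))]
```

```bash
python3 -m crank '[{"turn":[0,0,0.005],"slide":[0.003,0.05,0],"fingers":-0.9},{"turn":[0,0,0.01],"slide":[0.006,0.12,0],"fingers":-0.9},{"turn":[0,0,0.017],"slide":[0.01,0.19,0],"fingers":-0.9},{"turn":[0,0,0.017],"slide":[0.013,0.25,0],"fingers":-0.9},{"turn":[0,0,0.017],"slide":[0.015,0.293,0],"fingers":-0.9}]' 30
python3 -m crank '[{"turn":[0,0,0],"slide":[0,0,0.05],"fingers":-0.9},{"turn":[0,0,0],"slide":[0,0,0.1],"fingers":-0.9},{"turn":[0,0,0],"slide":[0,0,0.14],"fingers":-0.9},{"turn":[0,0,0],"slide":[0,0,0.16],"fingers":-0.9},{"turn":[0,0,0],"slide":[0,0,0.16],"fingers":-0.9}]' 30
python3 -m crank '[{"turn":[0,0,0],"slide":[0,0,0],"fingers":-0.9},{"turn":[0,0,0],"slide":[0,0,0],"fingers":-0.9}]' 30
python3 - <<'E'
from h import *
f,c=shot("wrist","o");crop(f,160,60,480,260,2.4,"wr8");print(get_state()["eef_pos"],get_state()["width"],get_state()["ee_rot"])
f,c=shot("scene","o");crop(f,320,180,500,340,4,"sc6")
f,c=shot("side","o");crop(f,120,200,320,400,3,"si6")
E
```

```text
t: 19.65
eef_pos: [0.5496, 0.3224, 0.2029]
ee_rot: [3.141, 0.0, 3.055]
force: [0.9, -0.9, -2.9]
width: 0.0116
t: 20.07
eef_pos: [0.5486, 0.3192, 0.1204]
ee_rot: [-3.138, -0.003, 3.055]
force: [-0.6, -0.5, -1.8]
width: 0.0116
t: 20.23
eef_pos: [0.5506, 0.3212, 0.1246]
ee_rot: [3.14, 0.002, 3.056]
force: [0.2, 0.1, -1.9]
width: 0.012
[0.55052231 0.32139526 0.1247852 ] 0.011909065675086969 [3.13980968e+00 1.90189176e-03 3.05586068e+00]
```

View pics/wr8.png

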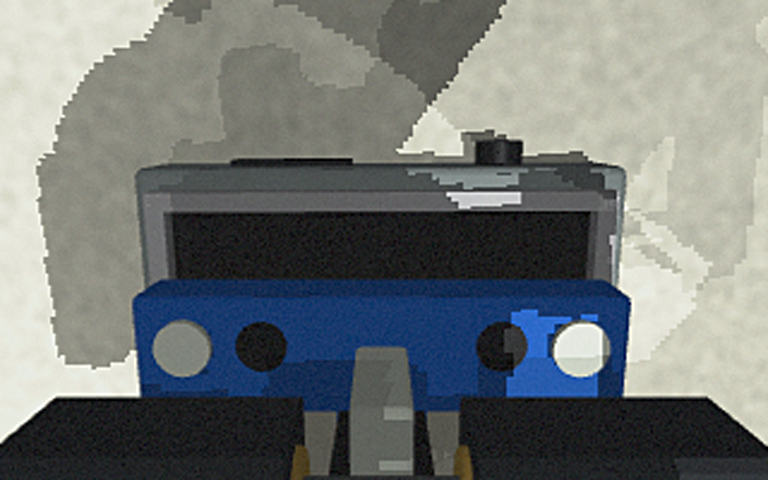

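View pics/sc6.png

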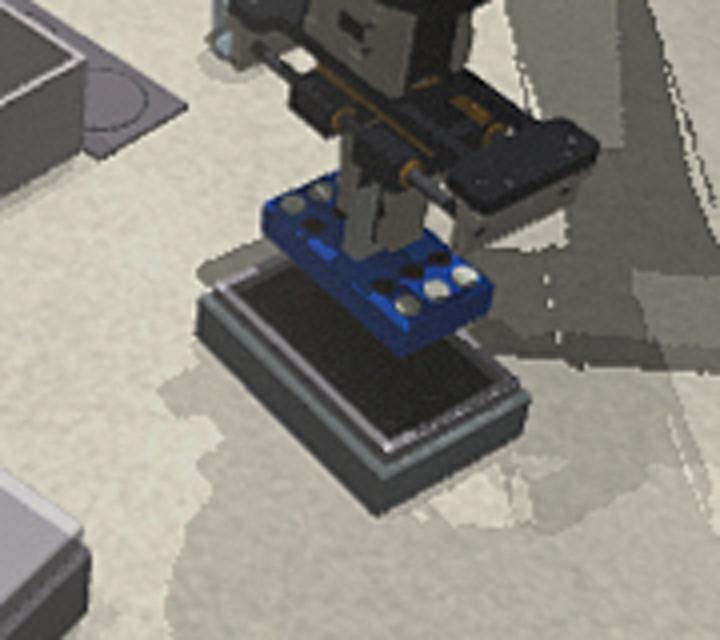

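View pics/si6.png

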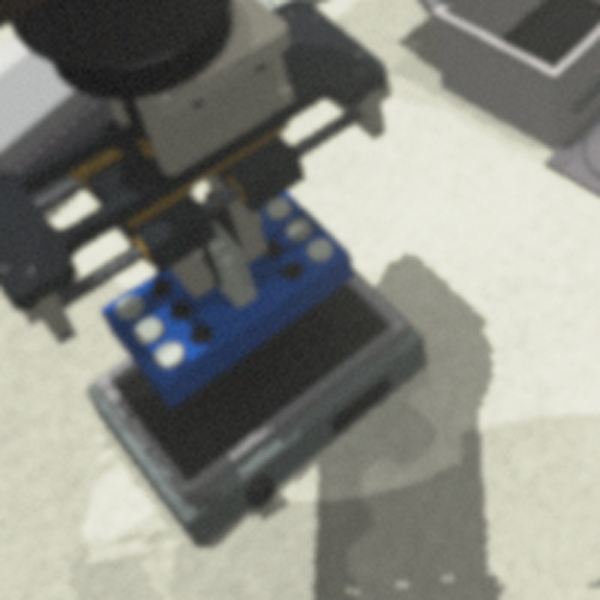

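```bash
python3 - <<'E'
from h import *
np.set_printoptions(precision=4,suppress=True)
f,c=load("wrist","o");P=lambda x,y,z:onz(c,x/2.4+160,y/2.4+60,z)[:2]
a,b=P(145,191,.044),P(617,191,.044);d=(b-a)/np.linalg.norm(b-a);n=np.array([d[1],-d[0]])
print(a,b,np.linalg.norm(b-a),np.degrees(np.arctan2(d[1],d[0])),"ctr",(a+b)/2+n*.048)
zt=.1248-.0325+.022
a,b=P(133,298,zt),P(630,298,zt);d=(b-a)/np.linalg.norm(b-a);n=np.array([d[1],-d[0]])
print("carrier",a,b,np.linalg.norm(b-a),np.degrees(np.arctan2(d[1],d[0])),"ctr",(a+b)/2+n*.032)
E
```

```text
[0.4944 0.2532] [0.5068 0.3989] 0.14620115337364162 85.10211287609938 ctr [0.5484 0.3219]
carrier [0.5137 0.2684] [0.5234 0.3806] 0.11263105507554444 85.09429266567477 ctr [0.5504 0.3218]
```

```bash
python3 -m crank '[{"turn":[0,0,0],"slide":[0.003,0,0.03],"fingers":-0.9},{"turn":[0,0,0],"slide":[0.003,0,0.06],"fingers":-0.9},{"turn":[0,0,0],"slide":[0.003,0,0.085],"fingers":-0.9},{"turn":[0,0,0],"slide":[0.003,0,0.1],"fingers":-0.9},{"turn":[0,0,0],"slide":[0.003,0,0.105],"fingers":-0.9}]' 30
python3 -m crank '[{"turn":[0,0,0],"slide":[0,0,0],"fingers":-0.9},{"turn":[0,0,0],"slide":[0,0,0],"fingers":-0.9},{"turn":[0,0,0],"slide":[0,0,0.004],"fingers":-0.9},{"turn":[0,0,0],"slide":[0,0,0.007],"fingers":-0.9},{"turn":[0,0,0],"slide":[0,0,0.007],"fingers":-0.9}]' 30
python3 -m crank '[{"turn":[0,0,0],"slide":[0,0,0],"fingers":-0.9},{"turn":[0,0,0],"slide":[0,0,0],"fingers":-0.9}]' 30
```

```text
t: 20.8
eef_pos: [0.5477, 0.3209, 0.0699]
ee_rot: [-3.141, -0.001, 3.056]
force: [0.0, 0.6, -2.2]
width: 0.0119
t: 21.22
eef_pos: [0.5486, 0.3217, 0.0687]
ee_rot: [3.14, 0.002, 3.057]
force: [-2.1, -0.5, 5.2]
width: 0.0119
t: 21.38
eef_pos: [0.5486, 0.3217, 0.0687]
ee_rot: [3.14, 0.002, 3.057]
force: [-1.2, -0.7, 5.4]
width: 0.0117
```

Contact was made gently: about 5 N upward at TCP z 0.0687, which puts the underside at about 0.035. Releasing.

```bash
python3 -m crank '[{"turn":[0,0,0],"slide":[0,0,0],"fingers":-0.2},{"turn":[0,0,0],"slide":[0,0,0],"fingers":-0.2},{"turn":[0,0,0],"slide":[0,0,0],"fingers":-0.2},{"turn":[0,0,0],"slide":[0,0,0],"fingers":-0.2},{"turn":[0,0,0],"slide":[0,0,-0.02],"fingers":-0.2}]' 30
python3 -m crank '[{"turn":[0,0,0],"slide":[0,0,-0.05],"fingers":-0.2},{"turn":[0,0,0],"slide":[0,0,-0.12],"fingers":-0.2},{"turn":[0,0,0],"slide":[0,0,-0.19],"fingers":-0.2},{"turn":[0,0,0],"slide":[0,0,-0.26],"fingers":-0.2},{"turn":[0,0,0],"slide":[0,0,-0.3],"fingers":-0.2}]' 25
python3 - <<'E'
from h import *
f,c=shot("wrist","p");print(get_state()["eef_pos"],get_state()["width"],get_state()["ee_rot"])
f,c=shot("scene","p");crop(f,320,180,500,340,4,"sc6")
E
```

```text
t: 21.8
eef_pos: [0.547, 0.3203, 0.0754]
ee_rot: [-3.139, -0.002, 3.056]
force: [0.5, -0.2, -0.5]
width: 0.0342
t: 22.22
eef_pos: [0.5492, 0.3217, 0.2326]
ee_rot: [3.138, 0.004, 3.057]
force: [0.7, 0.5, 0.3]
width: 0.0351
[0.55044041 0.32250444 0.23582851] 0.035378048469485564 [3.13517031 0.00784044 3.05695646]
```

View pics/wrist_p.png

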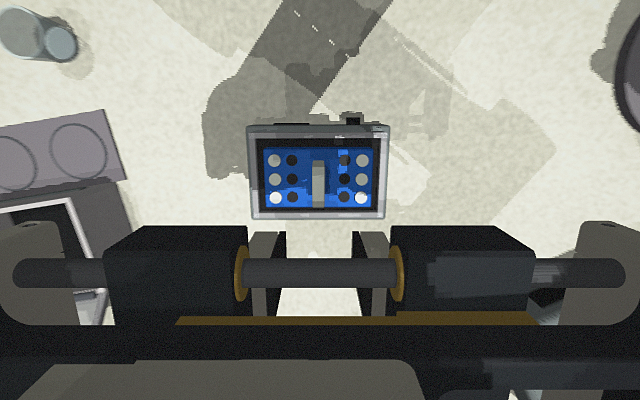

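View pics/sc6.png

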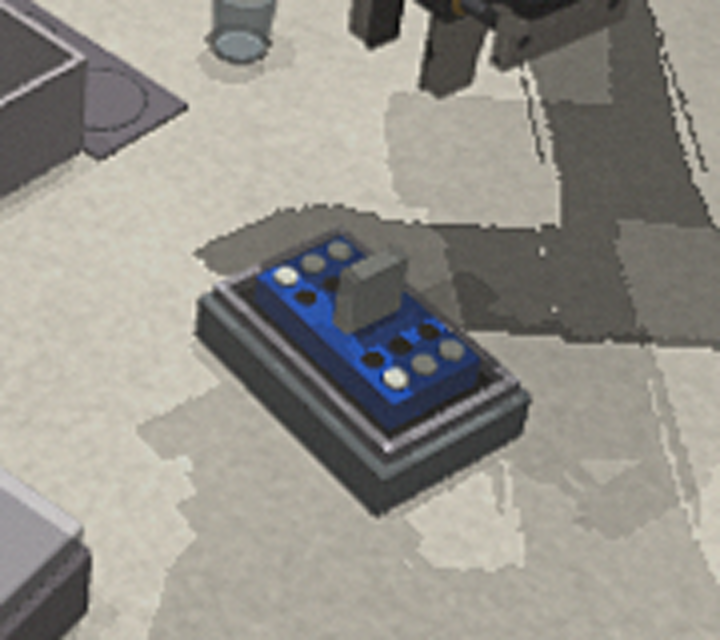

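```bash
python3 -m crank '[{"turn":[0,0,0],"slide":[-0.002,-0.05,0],"fingers":0.7},{"turn":[0,0,0],"slide":[-0.005,-0.12,0],"fingers":0.7},{"turn":[0,0,0],"slide":[-0.008,-0.19,0],"fingers":0.7},{"turn":[0,0,0],"slide":[-0.01,-0.26,0],"fingers":0.7},{"turn":[0,0,0],"slide":[-0.012,-0.33,0],"fingers":0.7}]' 25
python3 -m crank '[{"turn":[0,0,0],"slide":[-0.002,-0.07,0],"fingers":0.7},{"turn":[0,0,0],"slide":[-0.005,-0.14,0],"fingers":0.7},{"turn":[0,0,0],"slide":[-0.008,-0.21,0],"fingers":0.7},{"turn":[0,0,0],"slide":[-0.01,-0.28,0],"fingers":0.7},{"turn":[0,0,0],"slide":[-0.012,-0.35,0],"fingers":0.7}]' 25
python3 -m crank '[{"turn":[0,0,0],"slide":[-0.002,-0.07,0],"fingers":0.7},{"turn":[0,0,0],"slide":[-0.005,-0.14,0],"fingers":0.7},{"turn":[0,0,0],"slide":[-0.008,-0.21,0],"fingers":0.7},{"turn":[0,0,0],"slide":[-0.01,-0.28,0],"fingers":0.7},{"turn":[0,0,0],"slide":[-0.012,-0.34,0],"fingers":0.7}]' 25
python3 -m crank '[{"turn":[0,0,-0.0135],"slide":[-0.005,-0.07,0],"fingers":0.7},{"turn":[0,0,-0.0135],"slide":[-0.008,-0.14,0],"fingers":0.7},{"turn":[0,0,-0.0135],"slide":[-0.01,-0.2,0],"fingers":0.7},{"turn":[0,0,-0.0135],"slide":[-0.011,-0.246,0],"fingers":0.7},{"turn":[0,0,-0.0135],"slide":[-0.011,-0.246,0],"fingers":0.7}]' 25
python3 - <<'E'
from h import *
f,c=shot("wrist","q");crop(f,220,90,420,260,4,"wr10");print(get_state()["eef_pos"],get_state()["width"],get_state()["ee_rot"])
E
```

```text
t: 22.73
eef_pos: [0.5392, 0.1547, 0.2269]
ee_rot: [-3.141, -0.001, 3.057]
force: [1.4, -0.9, -0.3]
width: 0.0631
t: 23.15
eef_pos: [0.5302, -0.0203, 0.2271]
ee_rot: [3.142, -0.0, 3.056]
force: [1.3, -0.0, -0.2]
width: 0.0745
t: 23.57
eef_pos: [0.5216, -0.1905, 0.227]
ee_rot: [-3.142, -0.0, 3.056]
force: [0.5, 0.4, -0.1]
width: 0.074
t: 23.98
eef_pos: [0.5164, -0.315, 0.2263]
ee_rot: [-3.141, -0.002, 3.138]
force: [-0.2, -0.2, -0.0]
width: 0.0744
[ 0.51645717 -0.31338431  0.2262602 ] 0.07469562325175685 [ 3.14124312e+00 -1.56363033e-03  3.13779844e+00]
```

View pics/wr10.png

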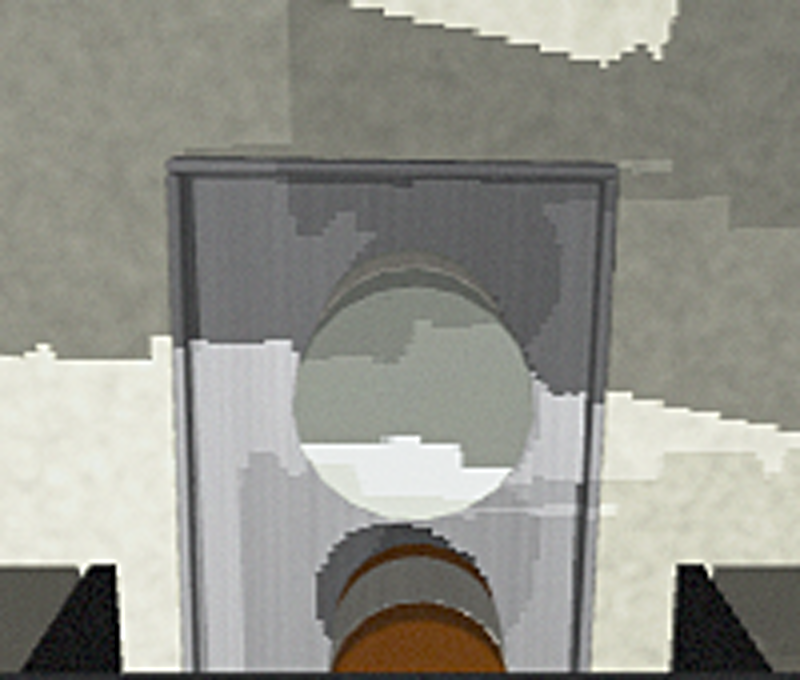

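```bash
python3 - <<'E'
from h import *
f,c=load("wrist","q");print(onz(c,323.2,190.2,.092))
E
```

```text
[ 0.51774777 -0.31044751  0.092     ]
```

```bash
python3 -m crank '[{"turn":[0,0,0],"slide":[-0.003,0.006,0.08],"fingers":0.7},{"turn":[0,0,0],"slide":[-0.003,0.006,0.15],"fingers":0.7},{"turn":[0,0,0],"slide":[-0.003,0.006,0.22],"fingers":0.7},{"turn":[0,0,0],"slide":[-0.003,0.006,0.27],"fingers":0.7},{"turn":[0,0,0],"slide":[-0.003,0.006,0.302],"fingers":0.7}]' 25
python3 -m crank '[{"turn":[0,0,0],"slide":[0,0,0],"fingers":0.7},{"turn":[0,0,0],"slide":[0,0,0],"fingers":0},{"turn":[0,0,0],"slide":[0,0,0],"fingers":0},{"turn":[0,0,0],"slide":[0,0,0],"fingers":0},{"turn":[0,0,0],"slide":[0,0,0],"fingers":0}]' 25
python3 -m crank '[{"turn":[0,0,0],"slide":[0,0,-0.04],"fingers":0},{"turn":[0,0,0],"slide":[0,0,-0.1],"fingers":0},{"turn":[0,0,0],"slide":[0,0,-0.16],"fingers":0},{"turn":[0,0,0],"slide":[0,0,-0.22],"fingers":0},{"turn":[0,0,0],"slide":[0,0,-0.27],"fingers":0}]' 25
```

```text
t: 24.45
eef_pos: [0.517, -0.307, 0.0729]
ee_rot: [3.14, -0.004, 3.141]
force: [-0.3, 0.4, -0.0]
width: 0.0745
t: 24.87
eef_pos: [0.5201, -0.309, 0.078]
ee_rot: [-3.14, 0.003, 3.142]
force: [-0.6, -1.4, 4.2]
width: 0.0572
t: 25.28
eef_pos: [0.5189, -0.3084, 0.2139]
ee_rot: [-3.141, 0.002, 3.141]
force: [1.5, -0.1, -2.4]
width: 0.0572
```

```bash
python3 -m crank '[{"turn":[0,0,0],"slide":[0.002,0.04,0],"fingers":0},{"turn":[0,0,0],"slide":[0.006,0.1,0],"fingers":0},{"turn":[0,0,0],"slide":[0.01,0.17,0],"fingers":0},{"turn":[0,0,0],"slide":[0.013,0.24,0],"fingers":0},{"turn":[0,0,0],"slide":[0.016,0.31,0],"fingers":0}]' 25
python3 -m crank '[{"turn":[0,0,0],"slide":[0.004,0.07,0],"fingers":0},{"turn":[0,0,0],"slide":[0.008,0.14,0],"fingers":0},{"turn":[0,0,0],"slide":[0.012,0.22,0],"fingers":0},{"turn":[0,0,0],"slide":[0.015,0.3,0],"fingers":0},{"turn":[0,0,0],"slide":[0.017,0.35,0],"fingers":0}]' 25
python3 -m crank '[{"turn":[0,0,0],"slide":[0,0.029,0],"fingers":0},{"turn":[0,0,0],"slide":[0,0.029,0],"fingers":0},{"turn":[0,0,0],"slide":[0,0.029,0],"fingers":0}]' 25
python3 - <<'E'
from h import *
f,c=shot("wrist","r");print(get_state()["eef_pos"],get_state()["width"],get_state()["ee_rot"])
E
```

```text
t: 25.7
eef_pos: [0.5102, -0.1521, 0.2115]
ee_rot: [3.141, 0.001, 3.14]
force: [0.8, -0.1, -3.1]
width: 0.0575
t: 26.12
eef_pos: [0.5019, 0.0245, 0.2118]
ee_rot: [3.14, 0.001, -3.142]
force: [0.1, -0.3, -3.5]
width: 0.0575
t: 26.37
eef_pos: [0.5022, 0.0368, 0.2114]
ee_rot: [3.141, 0.0, -3.14]
force: [-0.9, -0.7, -2.6]
width: 0.0571
[0.50220526 0.03608851 0.21134127] 0.05704611061452993 [ 3.14123487e+00  1.05100363e-04 -3.14145620e+00]
```

View pics/wrist_r.png

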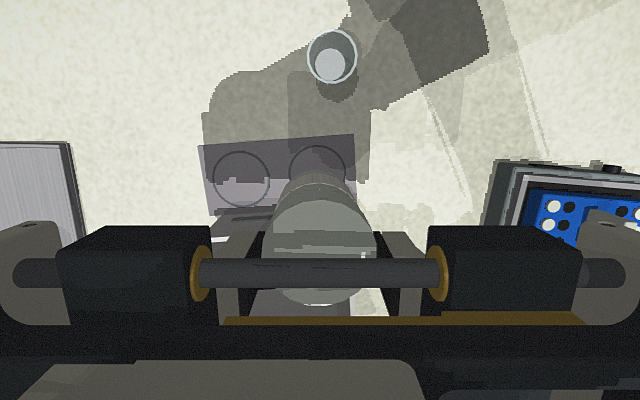

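```bash
python3 -m crank '[{"turn":[0,0,0],"slide":[0,0,0.06],"fingers":0},{"turn":[0,0,0],"slide":[0,0,0.12],"fingers":0},{"turn":[0,0,0],"slide":[0,0,0.18],"fingers":0},{"turn":[0,0,0],"slide":[0,0,0.225],"fingers":0},{"turn":[0,0,0],"slide":[0,0,0.25],"fingers":0}]' 25
python3 -m crank '[{"turn":[0,0,0],"slide":[0,0,0.01],"fingers":0},{"turn":[0,0,0],"slide":[0,0,0.02],"fingers":0},{"turn":[0,0,0],"slide":[0,0,0.02],"fingers":0},{"turn":[0,0,0],"slide":[0,0,0.02],"fingers":0}]' 25
```

```text
t: 26.83
eef_pos: [0.5009, 0.0342, 0.0835]
ee_rot: [-3.141, -0.003, 3.139]
force: [-0.8, -0.3, -2.0]
width: 0.0571
t: 27.17
eef_pos: [0.5034, 0.0353, 0.0773]
ee_rot: [3.141, 0.002, 3.14]
force: [-0.6, -3.2, 1.0]
width: 0.0575
```

```bash
python3 -m crank '[{"turn":[0,0,0],"slide":[0,0,0.002],"fingers":0},{"turn":[0,0,0],"slide":[0,0,0.002],"fingers":0}]' 25
python3 -m crank '[{"turn":[0,0,0],"slide":[0,0,0],"fingers":0.7},{"turn":[0,0,0],"slide":[0,0,0],"fingers":0.7},{"turn":[0,0,0],"slide":[0,0,0],"fingers":0.7},{"turn":[0,0,0],"slide":[0,0,-0.03],"fingers":0.7},{"turn":[0,0,0],"slide":[0,0,-0.1],"fingers":0.7}]' 25
python3 -m crank '[{"turn":[0,0,0],"slide":[0,0,-0.08],"fingers":0.4},{"turn":[0,0,0],"slide":[0,0,-0.16],"fingers":0.4},{"turn":[0,0,0],"slide":[0,0,-0.2],"fingers":0.4},{"turn":[0,0,0],"slide":[0,0,-0.2],"fingers":0.4}]' 25
python3 - <<'E'
from h import *
f,c=shot("wrist","s");crop(f,200,90,420,260,3.6,"wr11");print(get_state()["eef_pos"],get_state()["width"],get_state()["ee_rot"])
E
```

```text
t: 27.33
eef_pos: [0.5037, 0.0353, 0.0772]
ee_rot: [-3.141, 0.002, 3.141]
force: [-4.1, -4.4, 12.0]
width: 0.0573
t: 27.75
eef_pos: [0.5, 0.0352, 0.1221]
ee_rot: [-3.139, -0.007, 3.14]
force: [0.0, 0.3, 0.6]
width: 0.0739
t: 28.08
eef_pos: [0.5055, 0.0368, 0.2309]
ee_rot: [3.139, 0.009, -3.141]
force: [1.4, -0.1, 0.3]
width: 0.0617
[0.50420019 0.03668285 0.22813682] 0.06147832801549512 [3.13899541 0.00585134 3.1411597 ]
```

View pics/wr11.png

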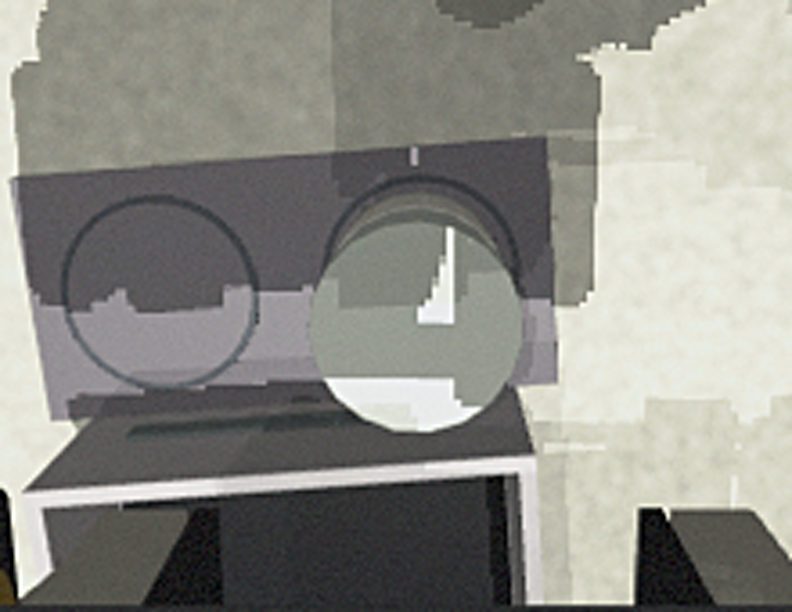

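```bash
python3 - <<'E'
from h import *
f,c=load("wrist","s");P=lambda x,y,z:print(onz(c,x/3.6+200,y/3.6+90,z))
P(416,325,.092);P(160,291,.004)
E
```

```text
[0.49973828 0.03453897 0.092     ]
[ 0.50735414 -0.05365179  0.004     ]
```

```bash
python3 -m crank '[{"turn":[0,0,0],"slide":[-0.015,-0.05,0],"fingers":0.4},{"turn":[0,0,0],"slide":[-0.036,-0.12,0],"fingers":0.4},{"turn":[0,0,0],"slide":[-0.06,-0.19,0],"fingers":0.4},{"turn":[0,0,0],"slide":[-0.083,-0.27,0],"fingers":0.4},{"turn":[0,0,0],"slide":[-0.105,-0.345,0],"fingers":0.4}]' 25
python3 -m crank '[{"turn":[0,0,0],"slide":[-0.02,-0.07,0],"fingers":0.4},{"turn":[0,0,0],"slide":[-0.044,-0.14,0],"fingers":0.4},{"turn":[0,0,0],"slide":[-0.066,-0.21,0],"fingers":0.4},{"turn":[0,0,0],"slide":[-0.09,-0.28,0],"fingers":0.4},{"turn":[0,0,0],"slide":[-0.105,-0.345,0],"fingers":0.4}]' 25
python3 -m crank '[{"turn":[0,0,0],"slide":[0,0,0],"fingers":0.4},{"turn":[0,0,0],"slide":[0,0,0],"fingers":0.4}]' 25
python3 - <<'E'
from h import *
f,c=shot("wrist","t");crop(f,220,90,420,260,4,"wr12");print(get_state()["eef_pos"],get_state()["width"],get_state()["ee_rot"])
E
```

```text
t: 28.55
eef_pos: [0.555, -0.1381, 0.224]
ee_rot: [3.141, -0.001, -3.141]
force: [1.7, 0.8, 0.3]
width: 0.0614
t: 28.97
eef_pos: [0.6077, -0.311, 0.2232]
ee_rot: [3.141, -0.002, 3.141]
force: [1.2, 0.6, 0.2]
width: 0.0617
t: 29.13
eef_pos: [0.6067, -0.3107, 0.2224]
ee_rot: [3.141, -0.003, 3.138]
force: [-0.7, 0.2, -0.4]
width: 0.0613
[ 0.60671706 -0.30956184  0.22304515] 0.06112096459969656 [ 3.14056082e+00 -2.58240937e-03  3.13919948e+00]
```

View pics/wr12.png

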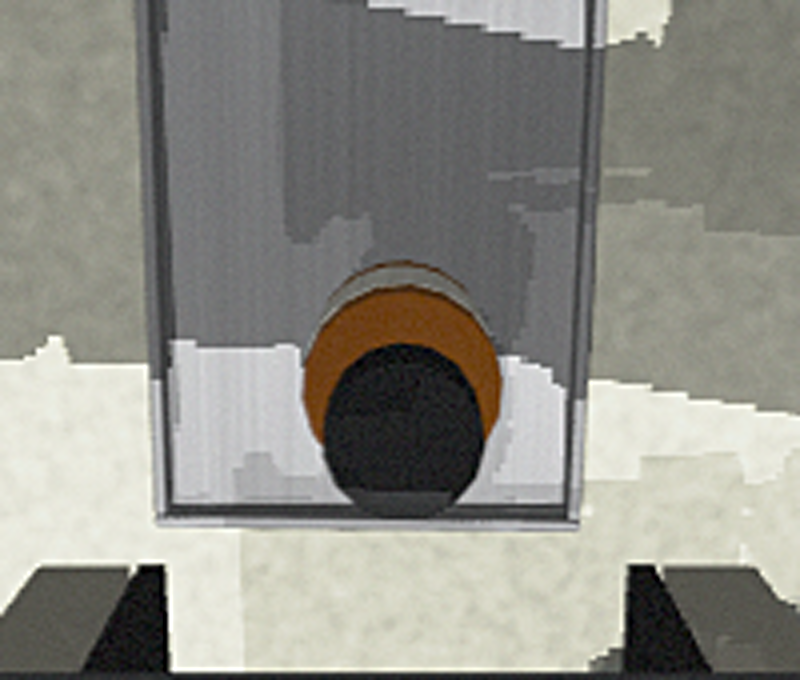

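```bash
python3 - <<'E'
from h import *
f,c=load("wrist","t");print(onz(c,321.2,199.2,.116))
E
python3 -m crank '[{"turn":[0,0,0],"slide":[-0.002,0.002,0.08],"fingers":0.4},{"turn":[0,0,0],"slide":[-0.002,0.002,0.15],"fingers":0.4},{"turn":[0,0,0],"slide":[-0.002,0.002,0.21],"fingers":0.4},{"turn":[0,0,0],"slide":[-0.002,0.002,0.25],"fingers":0.4},{"turn":[0,0,0],"slide":[-0.002,0.002,0.25],"fingers":0.4}]' 25
python3 -m crank '[{"turn":[0,0,0],"slide":[0,0,0],"fingers":0.4},{"turn":[0,0,0],"slide":[0,0,0],"fingers":0.4}]' 25
```

```text
[ 0.60921555 -0.3081176   0.116     ]
t: 29.6
eef_pos: [0.6052, -0.3056, 0.0947]
ee_rot: [3.139, -0.008, 3.142]
force: [-0.5, 0.4, -1.5]
width: 0.0615
t: 29.77
eef_pos: [0.6095, -0.3077, 0.1019]
ee_rot: [-3.141, 0.002, -3.141]
force: [-0.9, -0.5, 0.4]
width: 0.0615
```

```bash
python3 -m crank '[{"turn":[0,0,0],"slide":[0,0,0.009],"fingers":0.4},{"turn":[0,0,0],"slide":[0,0,0.009],"fingers":-0.5},{"turn":[0,0,0],"slide":[0,0,0.009],"fingers":-0.5},{"turn":[0,0,0],"slide":[0,0,0.009],"fingers":-0.5},{"turn":[0,0,0],"slide":[0,0,0.009],"fingers":-0.5}]' 25
python3 -m crank '[{"turn":[0,0,0],"slide":[0,0,0],"fingers":-0.5},{"turn":[0,0,0],"slide":[0,0,0],"fingers":-0.5}]' 25
python3 -m crank '[{"turn":[0,0,0],"slide":[0,0,-0.04],"fingers":-0.5},{"turn":[0,0,0],"slide":[0,0,-0.1],"fingers":-0.5},{"turn":[0,0,0],"slide":[0,0,-0.16],"fingers":-0.5},{"turn":[0,0,0],"slide":[0,0,-0.22],"fingers":-0.5},{"turn":[0,0,0],"slide":[0,0,-0.26],"fingers":-0.5}]' 25
```

```text
t: 30.18
eef_pos: [0.6085, -0.3082, 0.0961]
ee_rot: [-3.141, 0.001, 3.141]
force: [0.8, 0.1, -0.7]
width: 0.0403
t: 30.35
eef_pos: [0.6086, -0.3084, 0.096]
ee_rot: [-3.141, 0.001, 3.141]
force: [-0.6, -0.5, 1.2]
width: 0.0352
t: 30.77
eef_pos: [0.6088, -0.3083, 0.2285]
ee_rot: [-3.141, 0.002, 3.141]
force: [0.7, -0.4, 0.1]
width: 0.0356
```

```bash
python3 -m crank '[{"turn":[0,0,0],"slide":[0.01,0.03,0],"fingers":-0.5},{"turn":[0,0,0],"slide":[0.03,0.075,0],"fingers":-0.5},{"turn":[0,0,0],"slide":[0.05,0.125,0],"fingers":-0.5},{"turn":[0,0,0],"slide":[0.07,0.175,0],"fingers":-0.5},{"turn":[0,0,0],"slide":[0.09,0.225,0],"fingers":-0.5}]' 25
python3 -m crank '[{"turn":[0,0,0],"slide":[0.02,0.05,0],"fingers":-0.5},{"turn":[0,0,0],"slide":[0.045,0.11,0],"fingers":-0.5},{"turn":[0,0,0],"slide":[0.07,0.17,0],"fingers":-0.5},{"turn":[0,0,0],"slide":[0.09,0.22,0],"fingers":-0.5},{"turn":[0,0,0],"slide":[0.105,0.26,0],"fingers":-0.5}]' 25
python3 -m crank '[{"turn":[0,0,0],"slide":[0.008,0.024,0],"fingers":-0.5},{"turn":[0,0,0],"slide":[0.008,0.024,0],"fingers":-0.5},{"turn":[0,0,0],"slide":[0.008,0.024,0],"fingers":-0.5},{"turn":[0,0,0],"slide":[0.008,0.024,0],"fingers":-0.5}]' 25
python3 - <<'E'
from h import *
f,c=shot("wrist","u");print(get_state()["eef_pos"],get_state()["width"],get_state()["ee_rot"])
E
```

```text
t: 31.18
eef_pos: [0.5624, -0.1945, 0.225]
ee_rot: [3.141, -0.001, 3.14]
force: [0.3, 1.1, -1.9]
width: 0.0355
t: 31.6
eef_pos: [0.5097, -0.0639, 0.2254]
ee_rot: [3.141, -0.0, 3.141]
force: [-0.3, 0.6, -1.7]
width: 0.0353
t: 31.93
eef_pos: [0.5071, -0.0537, 0.2255]
ee_rot: [-3.142, -0.0, 3.141]
force: [1.0, -0.8, -1.5]
width: 0.0356
[ 0.50714851 -0.05400486  0.22540233] 0.03508332933525383 [-3.14148775e+00 -3.22794129e-04  3.14052590e+00]
```

View pics/wrist_u.png

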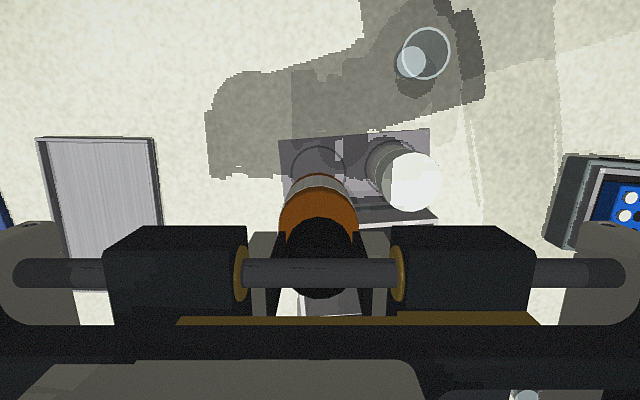

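```bash
python3 -m crank '[{"turn":[0,0,0],"slide":[0,0,0.06],"fingers":-0.5},{"turn":[0,0,0],"slide":[0,0,0.12],"fingers":-0.5},{"turn":[0,0,0],"slide":[0,0,0.17],"fingers":-0.5},{"turn":[0,0,0],"slide":[0,0,0.21],"fingers":-0.5},{"turn":[0,0,0],"slide":[0,0,0.24],"fingers":-0.5}]' 25
python3 -m crank '[{"turn":[0,0,0],"slide":[0,0,0.01],"fingers":-0.5},{"turn":[0,0,0],"slide":[0,0,0.017],"fingers":-0.5},{"turn":[0,0,0],"slide":[0,0,0.017],"fingers":-0.5},{"turn":[0,0,0],"slide":[0,0,0.017],"fingers":-0.5}]' 25
```

```text
t: 32.4
eef_pos: [0.5062, -0.0546, 0.1033]
ee_rot: [-3.141, -0.003, 3.139]
force: [-0.2, 0.5, -1.1]
width: 0.0356
t: 32.73
eef_pos: [0.5077, -0.0537, 0.0978]
ee_rot: [3.142, 0.001, 3.141]
force: [0.5, 0.6, -1.8]
width: 0.0355
```

```bash
python3 -m crank '[{"turn":[0,0,0],"slide":[0,0,0.003],"fingers":-0.5},{"turn":[0,0,0],"slide":[0,0,0.003],"fingers":-0.5},{"turn":[0,0,0],"slide":[0,0,0.003],"fingers":-0.5}]' 25
python3 -m crank '[{"turn":[0,0,0],"slide":[0,0,0],"fingers":0.2},{"turn":[0,0,0],"slide":[0,0,0],"fingers":0.2},{"turn":[0,0,0],"slide":[0,0,0],"fingers":0.2},{"turn":[0,0,0],"slide":[0,0,-0.03],"fingers":0.2},{"turn":[0,0,0],"slide":[0,0,-0.1],"fingers":0.2}]' 25
python3 -m crank '[{"turn":[0,0,0],"slide":[0,0,-0.08],"fingers":0.2},{"turn":[0,0,0],"slide":[0,0,-0.16],"fingers":0.2},{"turn":[0,0,0],"slide":[0,0,-0.2],"fingers":0.2},{"turn":[0,0,0],"slide":[0,0,-0.2],"fingers":0.2},{"turn":[0,0,0],"slide":[0,0,-0.2],"fingers":0.2}]' 25
python3 - <<'E'
from h import *
f,c=shot("wrist","v");crop(f,200,90,460,260,3,"wr13");print(get_state()["eef_pos"],get_state()["width"],get_state()["ee_rot"])
shot("scene","v");shot("side","v")
E
```

```text
t: 32.98
eef_pos: [0.5073, -0.0535, 0.0961]
ee_rot: [3.141, 0.001, 3.141]
force: [0.0, 0.6, -1.5]
width: 0.0353
t: 33.4
eef_pos: [0.5043, -0.0538, 0.1425]
ee_rot: [-3.141, -0.008, 3.14]
force: [0.3, 0.5, 0.0]
width: 0.0521
t: 33.82
eef_pos: [0.5077, -0.0533, 0.2472]
ee_rot: [3.141, 0.004, 3.141]
force: [0.3, -0.7, -0.4]
width: 0.0527
[ 0.50691878 -0.05337536  0.24571476] 0.05249045627745872 [3.14096821e+00 7.67689241e-04 3.14088158e+00]
```

View pics/wr13.png

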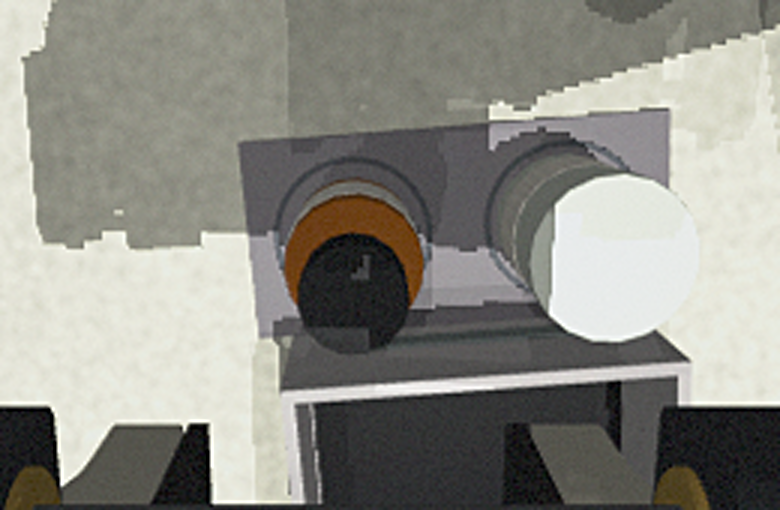

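View pics/scene_v.png

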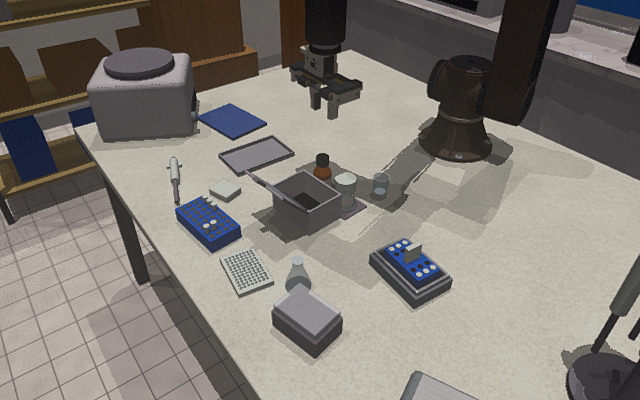

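View pics/side_v.png

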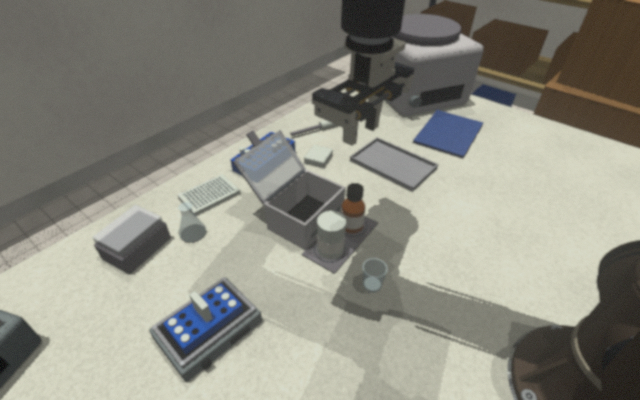

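```bash
python3 - <<'E'
from h import *
f,c=load("wrist","v")
print(onz(c,354/3+200,297/3+90,.116),onz(c,614.5/3+200,258/3+90,.092))
for n,box in(("scene",(305,145,365,215)),("side",(310,175,385,270))):
    a=load(n,"a")[0];b=load(n,"v")[0];x0,y0,x1,y1=box
    # pixel shift of bottle by dark cap, jar by bright lid
    for nm,fn in(("cap",lambda g:g<50),):
        for im in(a,b):
            m=fn(cv2.cvtColor(im,cv2.COLOR_BGR2GRAY))[y0:y1,x0:x1];ys,xs=np.nonzero(m);print(n,nm,xs.mean()+x0,ys.mean()+y0,m.sum())
E
```

```text
[ 0.50785737 -0.05349759  0.116     ] [0.50029109 0.03390384 0.092     ]
scene cap 324.5620437956204 167.82481751824818 137
scene cap 316.68333333333334 180.34333333333333 300
side cap 350.0 195.0 1
side cap 341.0422535211268 197.83098591549296 71
```

```bash
python3 -m crank '[{"turn":[0,0,0],"slide":[0,0,0],"fingers":0.2},{"turn":[0,0,0],"slide":[0,0,0],"fingers":0.2}]'
python3 -c "
from station import *
print(job_done())"
```

```text
t: 34.13
eef_pos: [0.5067, -0.0536, 0.2446]
ee_rot: [-3.141, -0.002, 3.141]
force: [1.0, 0.0, 0.0]
width: 0.0522
the job is handed in; nothing more can be done
None
```

The job is finished and handed in at about 34 s; the system gives no verdict, so the results below are my own last checks.

I set the bottle and then the jar upright in the tray, and swung the lid over by its tab until it rested at its stop. I lifted the carrier out by its fin and set it on the mixer's platform, then put the jar and the bottle back on their marks.

- **Bottle and jar:** in the last wrist picture both stand upright on their marks, each about 2 mm or less from where I measured them at the start.
- **Carrier:** it sits inside the rim. Before the final lowering I measured it within about 2 mm of the platform's centre and parallel to it. After release I checked it only by eye, in the pictures.
- **Lid:** open and leaning back on its stop.
- **Beaker and flask:** they look unmoved in the pictures; I did not measure them again. The gripper ended clear, above everything.

One check failed: comparing the bottle cap's position in the scene and side pictures with a dark-colour mask gave nothing usable, because the mask picked up shadows. I relied on the wrist picture instead. The scene and side cameras also disagreed with the wrist camera by up to about 7 mm.

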